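# Load a nail strip into the bench nailer's magazine

### The arm

A 7-joint arm with a two-finger parallel gripper is mounted at the origin on the work surface. World frame = base frame: x ahead of the robot, y to its left, z up, the work surface at z = 0. Lengths are in m, angles in rad, forces in N, time in s.
With the tool pointing down it reaches from about 0.4 to 0.85 m from the base axis. Payload 4.5 kg.
Tool frame: the origin (TCP) lies on the centre line of the jaws, within the pads' length; the fingertips stand 14 mm ahead of it and the grasp point (between the pads) lies 5 mm behind it (r.tcp_to_tips is the z of the fingertips in the tool frame, in m); z points along the fingers, y is the direction in which the jaws open and shut (so a half turn about z gives the same grasp; the last joint's range is limited). The gripper opens to 88 mm and grips with 3 to 60 N. Pads are 18 mm wide; open, the fingers measure 123 mm over their backs; the gripper's body (75 mm by 187 mm) begins 45 mm behind the grasp point.
Start: joints at [1.23, 0.689, -0.195, 1.565, 0.157, 0.902, -0.215], TCP at [0.229, -0.582, 0.232] pointing down, gripper open.
Joint ranges: [-3.01, 3.01], [-0.46, 2.08], [-1.47, 1.51], [0.13, 2.56], [-1, 4.14], [0.04, 2.09], [-2.66, 2.66]. Speed limits (rad/s): [2.57, 2.57, 3.14, 3.14, 3.14, 3.14, 3.14].

### API

Orientations are given as a unit quaternion [x, y, z, w].
In Python, from plant import r, viewer gives the robot as it stands.
- The arm moves only by the shell command python3 -m inch 'ROWS' [FORCE]. ROWS is JSON, a list of rows, each a list of 3 entries, a list of its own where there are three numbers: the closure, from 0 (fully open) to 1 (shut), then the shift along the tool's x, y, z in cm, then the turn about the tool's z in degrees. In form: [[fingers, [x, y, z], yaw], ...]. A call has 1 to 20 rows; each row is the pose to reach, as a shift and turn from the pose commanded when the call began, along the tool's axes at that moment; what a row does not reach only later rows make up. A row lasts 1/10 s, in which the tool goes at most 50 mm and 8.59 degrees, less where a joint would pass 70% of its speed; a pose out of reach is approached as far as the arm can. A call with a gripper value outside its range is refused whole. The fingers move at their own pace and stop on an object; FORCE is the grip in N (left out, the last holds). Time passes only in rows, so rows that repeat a pose let the fingers close. It gives the time, the measured TCP pose, the force and the opening at its end, in the units of the state.
- r.get_state(): the state, without advancing time (a new reading comes with each control period).
- viewer.snapshot(name): name is "scene" or "top" or "wrist"; returns the picture (480x640x3 uint8, red, green, blue); there is no depth.
- viewer.camera_params(name): a dict with "intrinsics" (3x3 intrinsics, pixels), "k1" (the pictures are not rectified: a ray, as slopes to the right and down, at radius r is drawn at 1 + k1 r^2 times it, then the intrinsics apply), "world_to_cam" (4x4, takes a point from world to camera coordinates). Camera axes: x right, y up, looking along -z (the intrinsics and any distortion apply to the point x, -y, -z); pixel columns grow to the right and rows downward; lengths in m; the calibration is good to about 2 mm. A picture is of the moment at which its call begins: read the wrist's pose just before it. camera_params takes no time and is no camera call; for the wrist camera it gives the pose at the moment of the call.
- r.finish_job(): hands the job in, once; it reports no verdict.
Trained networks look in the newest picture that a camera, given by its name, has taken for a name from the list of things; names that differ only in an ending like _2 or _b are one class to them, and where a whole thing is asked for, a point or a joint stands for the part that bears it (a point fixed in the world has none). Each returns a list of dicts, best first, with "p" (0 to 1); they miss things now and then, are a little off and sometimes report something else, mostly with a low value. They report only what shows in the picture. A call takes as long as a camera call. They do not tell look-alikes from the thing itself.
- viewer.outline_of(camera, name): "pixels" (480x640 bool, what is visible of it) and "bbox" ([left, top, width, height] in pixels, round what is visible of it).
The state is a dict: "clock": time; "q": joint angles; "qd": joint speeds; "joint_torque": joint torques, N m; "tool_pos": TCP position; "eef_rot": TCP orientation; "contact_force": force on the tool from outside, world axes, zero at the start; "moment": the same for the moment, N m; "opening": opening from 0.0 (shut) to 1.0 (fully open).
Only numpy, scipy, OpenCV 4.12 (cv2) and the standard library are available. Lean on these libraries where they do the work, as an engineer would, in place of code of your own. Each camera call takes 0.05 s, during which the arm holds its last target.

### The job

Load the copper nail strip into the green bench nailer: press it back against the orange spring follower and lower it until it lies flat on the bottom of the channel, sprung up against the brass nose and let go. Then slide the aluminium cover rail fully home over it and let go. Never force the strip: light pressure only, feeling where it clears, and leave the blue-taped steel strip, the oil bottle, the mug and the bowl where they are.

Things in the scene. Friction and masses are not known exactly. Their poses are not given: they have to be found in the camera images.
- magazine: Green bench nailer's magazine, bolted down: base plate 60 x 310 x 12 mm (x -30 to 30, y -135 to 175). Origin on the bench, on the channel's centre line; y runs along the channel to the spring housing (y 64 to 174, up to z = 45), -y to the driving head (y -134 to -98, up to z = 80). Channel 14 mm wide, floor at z = 12; walls 6 mm thick, y -96 to 64, upright to z = 31.3, bevelled at 45 degrees to 32.5.
- nose_about (a point): Fixed mark, (0, -60, 22) in the magazine's frame: the nominal place of the brass nose's inner top edge. The nose is a step filling the channel from there 28 mm to -y, top flat at z = 22, 10 mm above the floor; the seated strip's front end bears on its inner face. Nose and follower are clamped together anywhere within 14 mm of nominal along y; this is not measured: feel for it.
- follower_about (a point): Fixed mark, (0, 28, 25) in the magazine's frame: nominal place of the orange follower's front face, channel empty (really 88 mm from the nose, so up to 14 mm off along y). Follower 12.5 mm wide, z 12.5 to 34. Springs back to +y: 2 N at first, 4.4 N at 12 mm (strip seated), 4.9 N at its hard stop, 14.5 mm. The 100 mm strip clears the nose and can go down only between 12 and 14.5 mm.
- strip_mid (a point): Centre (half-way up, 18 mm above its underside) of the copper nail strip with yellow tape, the one to load: a rigid bar of nails 100 mm long (its y), 12 mm wide (x) and 36 mm tall (z), 0.17 kg, the same both ends. It starts standing upright on the bench, 36 mm high. Seated, its centre is 30 mm and its top 48 mm above the bench; 15 mm of it stands above the walls. Pressing it on the magazine with over 30 N, all contacts added, spoils it.
- spare_mid (a point): Centre of the other strip: same size, bare steel with blue tape. Leave it alone.
- rail (a joint): Aluminium cover rail, an inverted U 36 mm wide, 110 mm long. 0 = parked open over the spring housing (leading end at the magazine's y = 66), grows as it slides to -y, 0.128 = fully home on its stop (leading end at y = -62). Starts at 0 to 0.006, stays where left, 3 N of friction. Underside 51 mm above the bench: it clears a seated strip (48 mm) but strikes a raised one.
- rail_knob (a point): Centre of the black knob on the rail, 18 mm behind the rail's leading end: 14 mm wide (magazine's x), 26 mm long (y), from z = 55 to z = 79; the centre is 67 mm above the bench. It moves with the rail.
- oiler_mid (a point): Middle of the red oil bottle, 56 mm wide and 150 mm tall, at the back. Leave it alone.
- mug_rim (a point): Centre of the rim of the blue mug, 80 mm wide, 95 mm tall. Leave it alone.
- bowl_rim (a point): Centre of the rim of the copper bowl, 130 mm wide, 50 mm tall. Leave it alone.
- strip: The same copper strip; origin at the centre of its underside.
Things that resemble listed ones, but are neither listed nor needed, are in the scene too. Of the things that look like the strip, the smallest one is meant.

How it is judged:
On the way:
1. the copper strip lies on the channel floor between the nose and the pushed-back follower, let go, the rail still open (x of strip_mid in the frame of magazine between -0.003 and 0.003 m and y of strip_mid in the frame of magazine between -0.0265 and 0.0065 m and z of strip_mid in the frame of magazine between 0.0275 and 0.0325 m and angle between the y axis of strip_mid and the y axis of magazine, either way round below 0.04 rad and angle between the z axis of strip_mid and the z axis of magazine, either way round below 0.15 rad and contact force between the fingers and strip below 0.1 N and value of joint rail below 0.03 m), for 0.2 s.
At the end, for the whole second after the job is handed in: Copper strip at rest flat on the channel floor between nose and follower (centre 30 mm up within 2.5 mm, within 3 mm of the centre line, within 16.5 mm of nominal along it, 0.04 rad along, 0.15 rad upright), rail within 3 mm of its stop; strip let go before the rail passed 30 mm (x of strip_mid in the frame of magazine between -0.003 and 0.003 m and y of strip_mid in the frame of magazine between -0.0265 and 0.0065 m and z of strip_mid in the frame of magazine between 0.0275 and 0.0325 m and angle between the y axis of strip_mid and the y axis of magazine, either way round below 0.04 rad and angle between the z axis of strip_mid and the z axis of magazine, either way round below 0.15 rad and value of joint rail above 0.125 m and linear speed of strip below 0.01 m/s); the robot touches nothing.
It fails at once if the strip is pressed on the magazine, its follower or its rail with more than 30 N in all (sum of all its contacts) (contact force between strip and magazine above 30 N).
It fails at once if the blue-taped strip is moved by more than 20 mm (distance of spare_mid from where it was at the start of the episode above 0.02 m).
It fails at once if the oil bottle is moved by more than 20 mm (distance of oiler_mid from where it was at the start of the episode above 0.02 m).
It fails at once if the mug is moved by more than 20 mm (distance of mug_rim from where it was at the start of the episode above 0.02 m).
It fails at once if the bowl is moved by more than 20 mm (distance of bowl_rim from where it was at the start of the episode above 0.02 m).
It also fails if it takes over 51 s, if anything falls off the work surface, if the arm or the gripper's body presses on something with over 40 N, if the wrist force passes 120 N, or if a joint passes its speed limit or range.

## Working session

There is one attempt and no reset: what is moved stays moved. The work goes in short steps, Python scripts to look and compute and a shell command to move; the robot and the scene stay as the last step left them, time stands still between calls to the robot, and variables do not carry over. Pictures are saved under pics/ and viewed, and the job is handed in when it is done.

```bash
ls; mkdir -p pics; python3 - <<'E'
from plant import r, viewer
import cv2
for n in ("scene","top"):
    im=viewer.snapshot(n); cv2.imwrite(f"pics/{n}0.png",im[:,:,::-1])
    p=viewer.camera_params(n); print(n,p)
s=r.get_state(); print({k:s[k] for k in("clock","tool_pos","eef_rot","contact_force","opening")}, r.tcp_to_tips)
E
```

```text
pics
scene {'intrinsics': array([[450.21348776,   0.        , 319.43545037],
       [  0.        , 450.21348776, 233.39314351],
       [  0.        ,   0.        ,   1.        ]]), 'k1': -0.0928456964376521, 'world_to_cam': array([[ 0.030714  ,  0.99952507,  0.00250733, -0.01492199],
       [-0.7172704 ,  0.02029353,  0.69649935,  0.33632311],
       [ 0.69611768, -0.02319072,  0.71755304, -1.47028428],
       [ 0.        ,  0.        ,  0.        ,  1.        ]])}
top {'intrinsics': array([[478.09887093,   0.        , 314.9094428 ],
       [  0.        , 478.09887093, 235.40590456],
       [  0.        ,   0.        ,   1.        ]]), 'k1': -0.08207562321886547, 'world_to_cam': array([[ 0.00377132, -0.99998278,  0.00449708,  0.01110906],
       [ 0.99458213,  0.00421806,  0.10386819, -0.53168496],
       [-0.10388537,  0.004081  ,  0.9945809 , -1.15147711],
       [ 0.        ,  0.        ,  0.        ,  1.        ]])}
{'clock': 0.1, 'tool_pos': array([ 0.22854775, -0.58111571,  0.23160813]), 'eef_rot': array([ 9.82488846e-01,  1.86319682e-01, -2.15725306e-04, -7.72581109e-04]), 'contact_force': array([ 0.20418655,  0.1955655 , -0.20458844]), 'opening': 1.0001331957305428} 0.014
```

View pics/scene0.png

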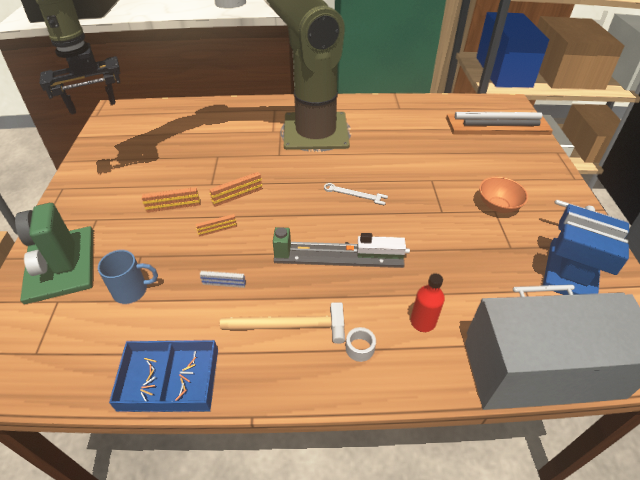

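View pics/top0.png

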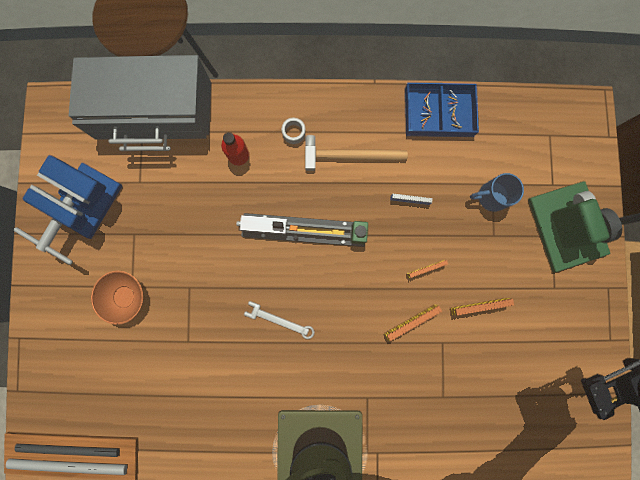

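The smallest copper strip is at about top (427,271) and scene (217,226), with two larger look-alikes below it. The magazine is at top (303,230), its head towards the right (world −y) and the rail parked on the left.

```bash
cat > h.py <<'E'
import numpy as np, cv2
from plant import r, viewer
def prm(n):
    p=viewer.camera_params(n); return np.array(p["intrinsics"]),p["k1"],np.array(p["world_to_cam"])
def proj(P,pr):
    K,k,T=pr; P=np.atleast_2d(P); c=P@T[:3,:3].T+T[:3,3]
    s=np.stack([c[:,0]/-c[:,2],-c[:,1]/-c[:,2]],1); s=s*(1+k*(s**2).sum(1,keepdims=True))
    return s@K[:2,:2].T+K[:2,2]
def back(uv,z,pr):
    K,k,T=pr; uv=np.atleast_2d(uv).astype(float); d=(uv-K[:2,2])/np.array([K[0,0],K[1,1]]); s=d.copy()
    for _ in range(20): s=d/(1+k*(s**2).sum(1,keepdims=True))
    ray=np.stack([s[:,0],-s[:,1],-np.ones(len(s))],1)@T[:3,:3]
    o=-T[:3,:3].T@T[:3,3]; return o+ray*((z-o[2])/ray[:,2])[:,None]
E
python3 - <<'E'
from h import *
np.set_printoptions(precision=4,suppress=True)
for n in("top","scene"):
    im=viewer.snapshot(n); pr=prm(n); big=im.copy()
    for name in("strip","magazine","rail","rail_knob","spare_mid"):
        for i,o in enumerate(viewer.outline_of(n,name)[:4]):
            m=o["pixels"].astype(np.uint8); ys,xs=np.nonzero(m)
            if len(xs)<5: continue
            (c,wh,a)=cv2.minAreaRect(np.stack([xs,ys],1).astype(np.float32))
            print(n,name,round(o["p"],2),o["bbox"],len(xs),"rect",np.round(c,1),np.round(wh,1),round(a,1),"centroid",xs.mean().round(1),ys.mean().round(1))
            np.save(f"pics/m_{n}_{name}_{i}.npy",m)
            cs,_=cv2.findContours(m,0,1); cv2.drawContours(big,cs,-1,(255,0,255),1)
    cv2.imwrite(f"pics/{n}_o.png",big[:,:,::-1])
    if n=="top":
        crop=im[190:290,230:440]; 
        cv2.imwrite("pics/crop_top.png",cv2.resize(crop,None,fx=3.8,fy=3.8,interpolation=cv2.INTER_CUBIC)[:,:,::-1])
    else:
        crop=im[205:275,190:420]; cv2.imwrite("pics/crop_scene.png",cv2.resize(crop,None,fx=3.45,fy=3.45,interpolation=cv2.INTER_CUBIC)[:,:,::-1])
print(r.get_state()["clock"])
E
```

```text
top strip 0.88 [452.9, 298.6, 59.3, 16.4] 556 rect [480.6 306. ] [10.  63.6] 81.0 centroid 480.0 306.1
top strip 0.78 [385.6, 307.9, 55.1, 34.6] 555 rect [412.6 322. ] [10.3 60. ] 61.2 centroid 411.4 322.4
top strip 0.57 [404.8, 261.6, 44.2, 17.2] 234 rect [427.2 269. ] [ 6.  42.7] 71.0 centroid 426.5 269.0
top magazine 0.58 [238.7, 214.3, 130.8, 33.0] 3029 rect [302.3 229.5] [131.2  25.2] 4.1 centroid 303.9 229.5
top rail 0.9 [238.8, 214.5, 45.7, 17.4] 734 rect [263.  224.4] [45.1 17.1] 7.1 centroid 263.3 224.5
top rail_knob 0.75 [243.0, 213.3, 42.9, 22.3] 672 rect [263.2 224.4] [43.7 15.8] 5.4 centroid 263.5 224.5
top spare_mid 0.86 [389.4, 192.3, 43.0, 13.9] 271 rect [410.5 198.8] [41.1  7.1] 6.8 centroid 410.3 198.8
scene strip 0.92 [143.1, 186.6, 58.6, 28.7] 1065 rect [170.8 199.6] [20.2 56.9] 82.4 centroid 171.1 199.1
scene strip 0.87 [210.4, 172.7, 54.1, 34.1] 970 rect [236.4 188.3] [19.3 53.9] 70.9 centroid 236.2 188.3
scene strip 0.61 [194.1, 214.3, 42.0, 23.8] 509 rect [216.5 225.3] [13.7 38.9] 73.3 centroid 216.5 225.0
scene magazine 0.77 [272.8, 224.6, 135.7, 43.8] 3596 rect [340.9 247.2] [136.4  36. ] 2.0 centroid 340.2 251.2
scene rail 0.92 [356.7, 232.7, 46.8, 22.5] 932 rect [381.5 243.5] [49.4 22.1] 1.8 centroid 380.6 244.5
scene rail 0.2 [274.3, 224.1, 135.4, 46.5] 3727 rect [340.8 248. ] [136.6  36. ] 2.9 centroid 341.6 251.1
scene rail_knob 0.86 [356.8, 234.9, 49.9, 23.9] 887 rect [381.  243.5] [21. 48.] 90.0 centroid 380.1 244.7
scene spare_mid 0.65 [204.0, 269.1, 41.9, 16.6] 606 rect [222.6 279.1] [45.9 14.1] 5.4 centroid 223.0 279.2
scene spare_mid 0.38 [273.3, 227.1, 138.1, 43.0] 3557 rect [340.8 248.8] [136.8  35.3] 3.7 centroid 340.8 251.1
0.7
```

View pics/crop_top.png

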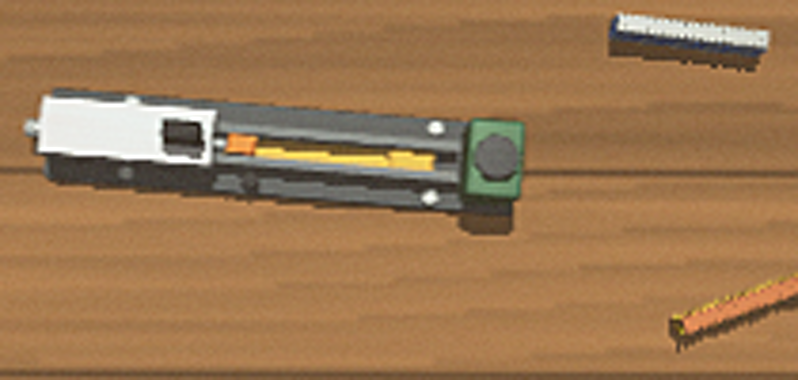

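View pics/crop_scene.png

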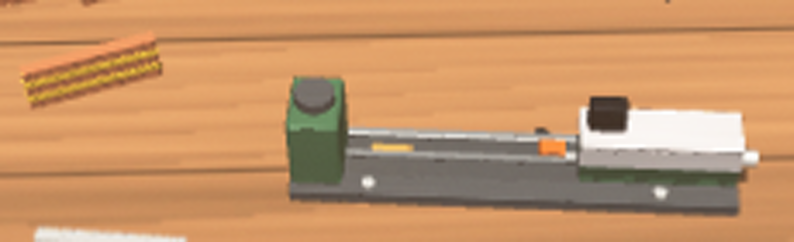

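```bash
cat > fit.py <<'E'
from h import *
from scipy.optimize import minimize
def boxpts(x0,x1,y0,y1,z0,z1): return np.array([[x,y,z] for x in(x0,x1) for y in(y0,y1) for z in(z0,z1)])
def sil(boxes,pose,pr,S=4):
    x,y,a=pose; R=np.array([[np.cos(a),-np.sin(a),0],[np.sin(a),np.cos(a),0],[0,0,1]])
    m=np.zeros((480*S,640*S),np.uint8)
    for b in boxes:
        uv=proj(b@R.T+[x,y,0],pr); h=cv2.convexHull(((uv+0.5)*S).astype(np.float32)).astype(np.int32); cv2.fillConvexPoly(m,h,1)
    return cv2.resize(m.astype(np.float32),(640,480),interpolation=cv2.INTER_AREA)
def fit(boxes,p0,data):
    def cost(v):
        p=np.array(p0)+np.array([v[0]*.01,v[1]*.01,v[2]*.1]); c=0
        for m,pr in data:
            s=sil(boxes,p,pr); c+=np.abs(s-m).sum()/m.sum()
        return c
    o=minimize(cost,[0,0,0],method="Nelder-Mead",options=dict(initial_simplex=[[0,0,0],[1,0,0],[0,1,0],[0,0,1]],xatol=.01,fatol=1e-4))
    return np.array(p0)+o.x*[.01,.01,.1],o.fun
MAG=[boxpts(-.03,.03,-.135,.175,0,.012),boxpts(-.018,.018,-.134,-.098,.012,.07),boxpts(-.013,.013,-.096,.064,.012,.032),boxpts(-.018,.018,.064,.174,.012,.055)]
STR=[boxpts(-.006,.006,-.05,.05,0,.036)]
E
python3 - <<'E'
from fit import *
np.set_printoptions(precision=4,suppress=True)
L=lambda n,s,i: np.load(f"pics/m_{n}_{s}_{i}.npy")
pt,ps=prm("top"),prm("scene")
print(back([303,230],.015,pt),back([427,270],.03,pt))
b=back([[270,227],[427,270]],.02,pt)
for nm,data in dict(top=[(L("top","strip",2),pt)],scene=[(L("scene","strip",2),ps)],both=[(L("top","strip",2),pt),(L("scene","strip",2),ps)]).items():
    q=back([426.5,269.5],.03,pt)[0]; print("strip",nm,fit(STR,[q[0],q[1],0.35],data), fit(STR,[q[0],q[1],-0.35],data))
for nm,data in dict(top=[(L("top","magazine",0),pt)],scene=[(L("scene","magazine",0),ps)],both=[(L("top","magazine",0),pt),(L("scene","magazine",0),ps)]).items():
    q=back([308,230],.015,pt)[0]; print("mag",nm,fit(MAG,[q[0],q[1],0.07],data))
for nm,data in dict(top=[(L("top","spare_mid",0),pt)]).items():
    q=back([410,199],.03,pt)[0]; print("spare",nm,fit(STR,[q[0],q[1],0.07],data))
# edges, hand-read in crop (scale 3.8, origin 230,190)
c=lambda u,v:[230+u/3.8-.5+.13,190+v/3.8-.5+.13]
print("follower front top z34",back(c(256,145),.034,pt),"nose edge z22",back(c(389,158),.022,pt),"head top",back(c(497,155),.08,pt),"knob",back(c(183,134),.079,pt))
E
```

```text
[[0.5464 0.043  0.015 ]] [[ 0.4471 -0.2626  0.03  ]]
strip top (array([ 0.4503, -0.2653,  0.3349]), np.float64(0.12366452991452992)) (array([ 0.4506, -0.2656,  0.3449]), np.float64(0.12286324786324786))
strip scene (array([ 0.4491, -0.2601,  0.3879]), np.float64(0.10731827111984282)) (array([ 0.4496, -0.2601,  0.4002]), np.float64(0.10866895874263262))
strip both (array([ 0.4492, -0.2618,  0.3507]), np.float64(0.2867398577737478)) (array([ 0.45  , -0.2636,  0.3431]), np.float64(0.2700220811713936))
mag top (array([ 0.5471,  0.0212, -0.0794]), np.float64(0.04725156817431495))
mag scene (array([ 0.5437,  0.0246, -0.0822]), np.float64(0.045102196885428256))
mag both (array([ 0.546 ,  0.0236, -0.0816]), np.float64(0.13250449240030832))
spare top (array([ 0.6265, -0.226 , -0.0907]), np.float64(0.17712177121771217))
follower front top z34 [[0.5496 0.0573 0.034 ]] nose edge z22 [[ 0.5429 -0.0291  0.022 ]] head top [[ 0.5385 -0.094   0.08  ]] knob [[0.5509 0.1013 0.079 ]]
```

```bash
python3 -m inch '[[0.3,[32.2,-21.6,5],-88],[0.3,[32.2,-21.6,5],-88],[0.3,[32.2,-21.6,5],-88],[0.3,[32.2,-21.6,5],-88],[0.3,[32.2,-21.6,5],-88],[0.3,[32.2,-21.6,5],-88],[0.3,[32.2,-21.6,5],-88],[0.3,[32.2,-21.6,5],-88],[0.3,[32.2,-21.6,5],-88],[0.3,[32.2,-21.6,5],-88],[0.3,[32.2,-21.6,5],-88],[0.3,[32.2,-21.6,5],-88],[0.3,[32.2,-21.6,5],-88]]' 40
python3 - <<'E'
from h import *
np.set_printoptions(precision=4,suppress=True)
pr=prm("wrist"); s=r.get_state(); im=viewer.snapshot("wrist"); cv2.imwrite("pics/w1.png",im[:,:,::-1])
np.save("pics/w1_T.npy",pr[2]); print(pr, s["tool_pos"],s["eef_rot"],s["q"],s["contact_force"],s["clock"])
for o in viewer.outline_of("wrist","strip"): print(o["p"],o["bbox"])
E
```

```text
clock: 2.0
tool_pos: [0.4492, -0.2632, 0.1824]
eef_rot: [0.579, 0.816, -0.0, 0.0]
contact_force: [-0.3, -0.9, -0.0]
opening: 0.7
(array([[402.1735,   0.    , 317.1184],
       [  0.    , 402.1735, 246.3458],
       [  0.    ,   0.    ,   1.    ]]), -0.024299543927096268, array([[ 0.9435,  0.3314,  0.0009, -0.3367],
       [-0.316 ,  0.9005, -0.2988,  0.4056],
       [-0.0999,  0.2816,  0.9543, -0.2242],
       [ 0.    ,  0.    ,  0.    ,  1.    ]])) [ 0.4492 -0.2632  0.1824] [ 0.5787  0.8156 -0.0001  0.0001] [ 0.7809  0.6732 -0.5566  1.9197  0.5371  0.7001  0.2374] [-0.2548 -0.8758 -0.0086] 2.0
0.92 [144.4, 241.9, 43.7, 126.0]
0.83 [308.1, 156.5, 16.4, 131.4]
0.77 [114.4, 0.0, 98.7, 224.5]
```

View pics/w1.png

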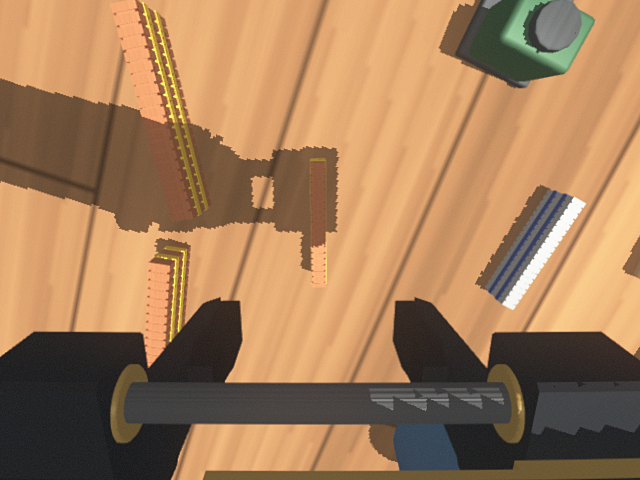

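The wrist view shows the small strip nearly vertical in the picture: its top face runs from (318,157) to (318,287), between and ahead of the fingers. The blue-taped spare is well to the right, at (532,248).

```bash
python3 - <<'E'
from fit import *
np.set_printoptions(precision=4,suppress=True)
pr=prm("wrist"); im=viewer.snapshot("wrist"); s=r.get_state()
o=[o for o in viewer.outline_of("wrist","strip") if abs(o["bbox"][0]-308)<12][0]; m=o["pixels"].astype(np.uint8)
p=back([[309.5,158],[326,158],[327,286.5],[311,286.5]],.036,pr); print(p); c=p.mean(0); print("ctr",c,"len",np.linalg.norm(p[0]-p[3]),"w",np.linalg.norm(p[0]-p[1]), "yaw",np.arctan2(*(-1*( (p[0]+p[1])-(p[2]+p[3]))[[0]],((p[0]+p[1])-(p[2]+p[3]))[1]))if 0 else 0)
d=(p[0]+p[1])-(p[2]+p[3]); print("dir ang",np.arctan2(d[1],d[0])-np.pi/2)
f,e=fit(STR,[c[0],c[1],.345],[(m,pr)]); print("fit",f,e)
x,y,z,w=s["eef_rot"]; a=np.arctan2(2*(x*y+z*w),1-2*(y*y+z*z)); print("tool x ang",a, "strip", f[2]+np.pi/2)
X=np.array([np.cos(a),np.sin(a)]);Y=np.array([np.sin(a),-np.cos(a)])
for q in(f[:2],c[:2]): dd=q-s["tool_pos"][:2]; print("shift cm",dd@X*100,dd@Y*100)
crop=im[140:300,270:370]; cv2.imwrite("pics/w2c.png",cv2.resize(crop,None,fx=3.6,fy=3.6,interpolation=cv2.INTER_CUBIC)[:,:,::-1])
E
```

```text
[[ 0.4271 -0.2168  0.036 ]
 [ 0.4385 -0.2128  0.036 ]
 [ 0.4737 -0.3081  0.036 ]
 [ 0.4615 -0.3124  0.036 ]]
ctr [ 0.4502 -0.2626  0.036 ] len 0.10157805710565009 w 0.012060821002130894 yaw 0
dir ang 0.3493362350369711
fit [ 0.4506 -0.2645  0.3473] 0.11834099513250405
tool x ang 1.908996499943895 strip 1.9180565691575027
shift cm -0.1807457281792553 0.06775481876216005
shift cm 0.010133653389112509 0.0979811848324124
```

View pics/w2c.png

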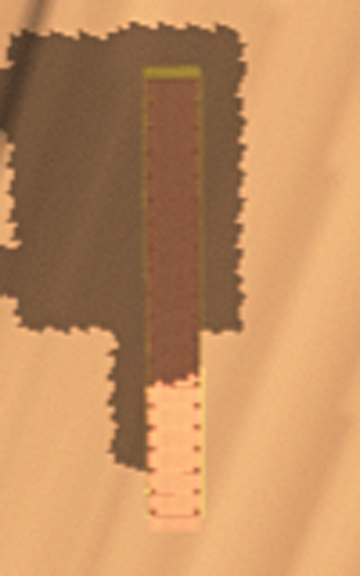

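```bash
python3 -m inch '[[0.3,[-0.1,0.08,4],-0.5],[0.3,[-0.1,0.08,8],-0.5],[0.3,[-0.1,0.08,12],-0.5],[0.3,[-0.1,0.08,14],-0.5],[0.3,[-0.1,0.08,14.6],-0.5],[0.3,[-0.1,0.08,14.6],-0.5],[0.9,[-0.1,0.08,14.6],-0.5],[1,[-0.1,0.08,14.6],-0.5],[1,[-0.1,0.08,14.6],-0.5],[1,[-0.1,0.08,14.6],-0.5],[1,[-0.1,0.08,14.6],-0.5]]' 40
python3 -c "
from h import *
s=r.get_state();print(s['tool_pos'],s['eef_rot'],s['contact_force'],s['opening'],s['opening']*88)"
```

```text
clock: 3.3
tool_pos: [0.4507, -0.2636, 0.0367]
eef_rot: [0.574, 0.819, 0.0, 0.0]
contact_force: [-0.0, 0.3, -0.4]
opening: 0.271
[ 0.45065154 -0.26360982  0.03672267] [5.73833886e-01 8.18971632e-01 2.88395565e-05 3.69223863e-04] [-0.0045273   0.27209129 -0.44678807] 0.27080155088593794 23.83053647796254
```

```bash
python3 -m inch '[[1,[0,0,0],0],[1,[0,0,0],0],[1,[0,0,0],0],[1,[0,0,0],0],[1,[0,0,0],0]]' 40; python3 -m inch '[[1,[0,0,-1],0],[1,[0,0,-4],0],[1,[0,0,-8],0],[1,[0,0,-8],0]]' 40
python3 -c "
from h import *
im=viewer.snapshot('wrist'); cv2.imwrite('pics/w3.png',im[:,:,::-1])
s=r.get_state();print(s['tool_pos'],s['eef_rot'],s['contact_force'],s['opening'],s['opening']*88)"
```

```text
clock: 3.8
tool_pos: [0.4505, -0.2634, 0.0363]
eef_rot: [0.574, 0.819, -0.0, 0.0]
contact_force: [0.1, -1.3, 0.3]
opening: 0.005
clock: 4.2
tool_pos: [0.4532, -0.2642, 0.1209]
eef_rot: [0.574, 0.819, 0.001, 0.004]
contact_force: [-0.0, 0.7, 0.5]
opening: 0.003
[ 0.45201504 -0.26412707  0.1189408 ] [5.73973008e-01 8.18869925e-01 5.84513418e-04 2.58635006e-03] [-0.89213955  0.00273078 -0.7415434 ] 0.007608389684926347 0.6695382922735185
```

View pics/w3.png

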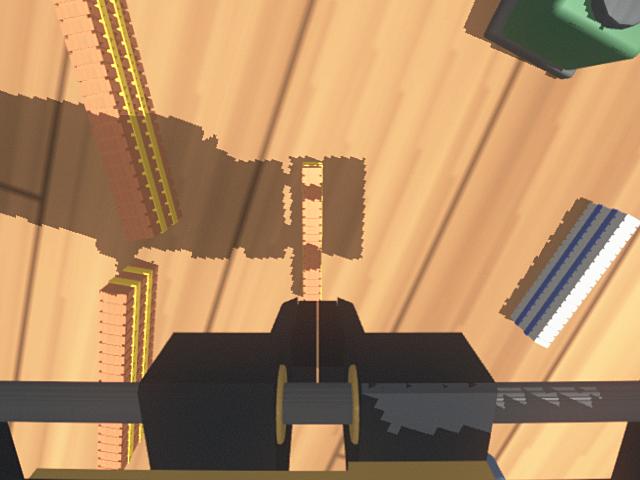

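```bash
python3 - <<'E'
from fit import *
np.set_printoptions(precision=4,suppress=True)
pr=prm("wrist"); im=viewer.snapshot("wrist"); s=r.get_state(); print(s["tool_pos"],s["contact_force"])
cv2.imwrite("pics/w4.png",im[:,:,::-1])
print("front end",back([[302,164],[322,164],[323,295],[304,295]],.036,pr))
T=pr[2]; print("cam pos",-T[:3,:3].T@T[:3,3])
print("tips expected px",proj([s["tool_pos"]-[0,0,.014]],pr),proj([s["tool_pos"]],pr))
for n in("top","scene"):
    im=viewer.snapshot(n); cv2.imwrite(f"pics/{n}4.png",im[:,:,::-1])
    c=im[200:340,340:520] if n=="top" else im[140:280,130:290]
    cv2.imwrite(f"pics/{n}4c.png",cv2.resize(c,None,fx=4,fy=4,interpolation=cv2.INTER_CUBIC)[:,:,::-1])
E
```

```text
[ 0.4509 -0.2639  0.1176] [-0.654   0.7176 -0.0896]
front end [[ 0.426  -0.2173  0.036 ]
 [ 0.4369 -0.2134  0.036 ]
 [ 0.4661 -0.2907  0.036 ]
 [ 0.4546 -0.2948  0.036 ]]
cam pos [ 0.4247 -0.1915  0.2718]
tips expected px [[314.9727 295.8944]] [[314.9663 309.7431]]
```

View pics/scene4c.png

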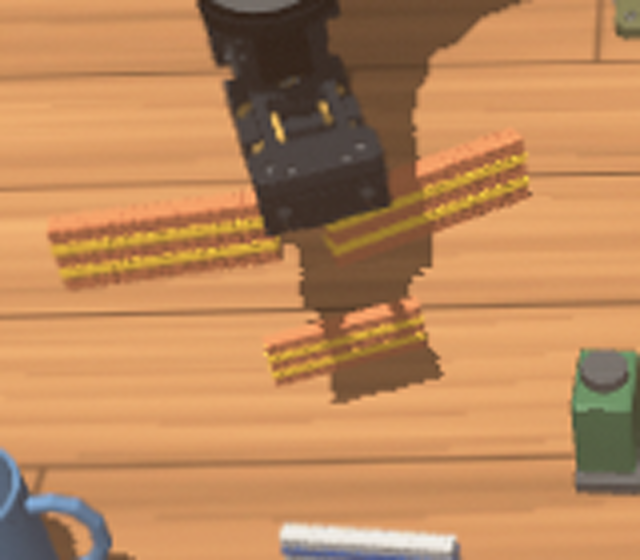

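View pics/top4c.png

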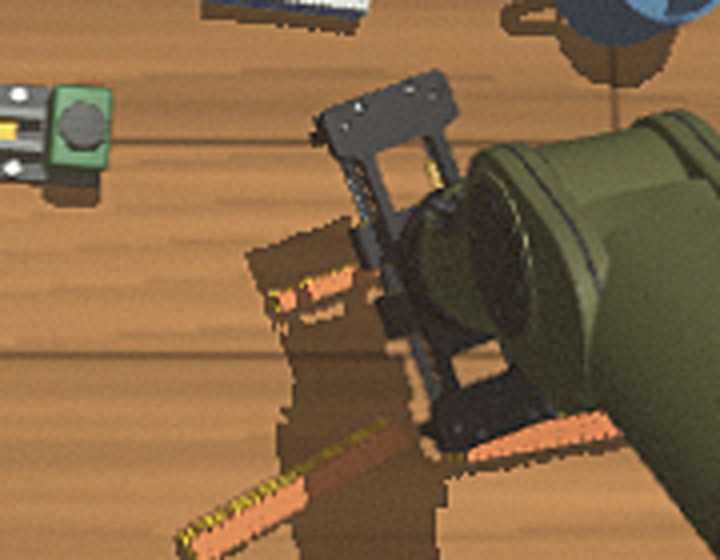

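```bash
python3 - <<'E'
from fit import *
np.set_printoptions(precision=2,suppress=True)
p=r.get_state()["tool_pos"]
for n in("top","scene"):
    pr=prm(n); print(n,[proj([p+[0,0,d]],pr)[0] for d in(-.014,0,.05,.1)])
    im=cv2.imread(f"pics/{n}4.png")
    for d in(-.014,0,.05): cv2.circle(im,tuple(int(round(v)) for v in proj([p+[0,0,d]],pr)[0]),2,(255,0,255),-1)
    c=im[200:340,340:520] if n=="top" else im[140:280,130:290]
    cv2.imwrite(f"pics/{n}5c.png",cv2.resize(c,None,fx=4,fy=4))
E
```

```text
top [array([434.73, 267.81]), array([436.28, 267.59]), array([442.16, 266.73]), array([448.61, 265.79])]
scene [array([209.77, 200.45]), array([208.78, 196.06]), array([205.11, 179.73]), array([201.22, 162.27])]
```

View pics/scene5c.png

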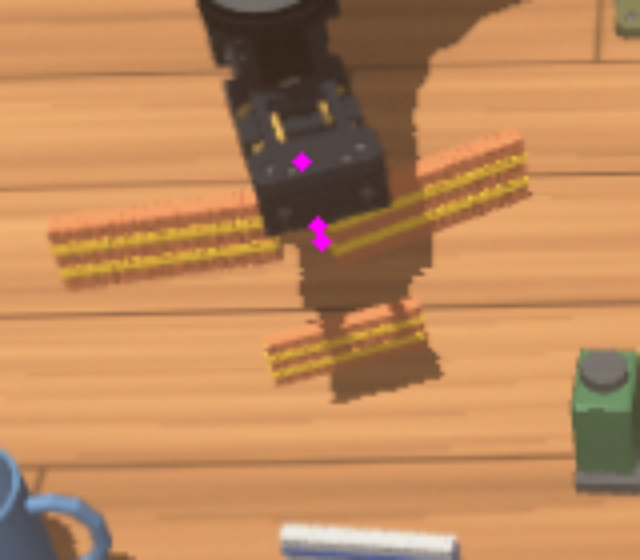

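```bash
python3 - <<'E'
from fit import *
np.set_printoptions(precision=2,suppress=True)
s=r.get_state();p=s["tool_pos"];x,y,z,w=s["eef_rot"]
from scipy.spatial.transform import Rotation as Ro
R=Ro.from_quat(s["eef_rot"]).as_matrix(); pr=prm("wrist")
for d in(.014,.009,.004,0,-.005,-.02,-.03): print(d,[proj(p+R@[dx,0,d],pr)[0] for dx in(.009,0,-.009)])
print(s["tool_pos"])
im=cv2.imread("pics/w4.png")[230:420,220:420]; cv2.imwrite("pics/w4c.png",cv2.resize(im,None,fx=3,fy=3))
E
```

```text
0.014 [array([317.3 , 279.99]), array([317.28, 298.41]), array([317.25, 316.28])]
0.009 [array([317.32, 284.34]), array([317.29, 303.18]), array([317.26, 321.45])]
0.004 [array([317.34, 288.92]), array([317.31, 308.21]), array([317.28, 326.89])]
0 [array([317.35, 292.78]), array([317.32, 312.44]), array([317.29, 331.46])]
-0.005 [array([317.37, 297.86]), array([317.34, 318.  ]), array([317.31, 337.47])]
-0.02 [array([317.43, 315.06]), array([317.39, 336.79]), array([317.36, 357.72])]
-0.03 [array([317.48, 328.51]), array([317.44, 351.43]), array([317.4 , 373.44])]
[ 0.45 -0.26  0.12]
```

View pics/w4c.png

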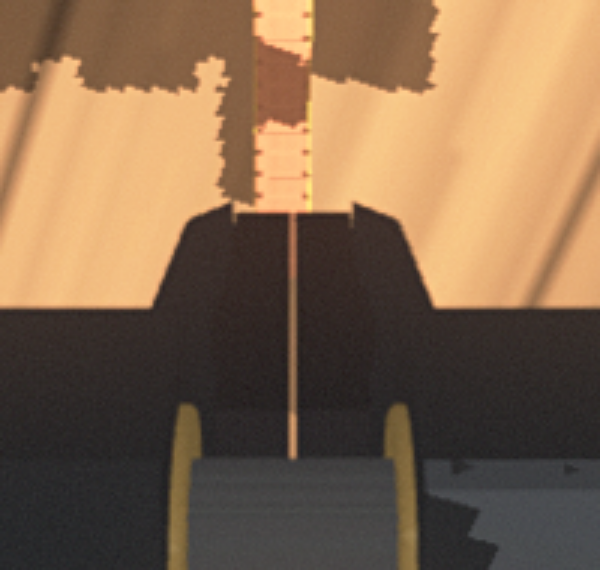

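```bash
python3 -m inch '[[0.5,[0,0,0],0],[0.5,[0,0,0],0],[0.5,[0,0,0],0],[0.5,[0,0,0],0],[0.5,[0,0,4],0],[0.5,[0,0,7],0],[0.5,[0,0,8],0],[0.5,[0,0,8],0],[0.5,[0,0,8],0]]' 40
python3 - <<'E'
from fit import *
np.set_printoptions(precision=4,suppress=True)
for n,(a,b,c,d) in dict(wrist=(150,480,200,440),scene=(140,280,130,290),top=(200,340,360,520)).items():
    im=viewer.snapshot(n); cv2.imwrite(f"pics/{n}6c.png",cv2.resize(im[a:b,c:d],None,fx=1.8 if n=="wrist" else 4,fy=1.8 if n=="wrist" else 4,interpolation=cv2.INTER_CUBIC)[:,:,::-1])
s=r.get_state();print(s["tool_pos"],s["contact_force"],s["opening"],s["clock"])
E
```

```text
clock: 5.3
tool_pos: [0.4511, -0.2635, 0.037]
eef_rot: [0.574, 0.819, 0.0, 0.001]
contact_force: [-0.1, -0.9, -0.3]
opening: 0.498
[ 0.4513 -0.2638  0.0375] [ 0.8398 -1.2404  0.4627] 0.49542236488971825 5.45
```

View pics/wrist6c.png

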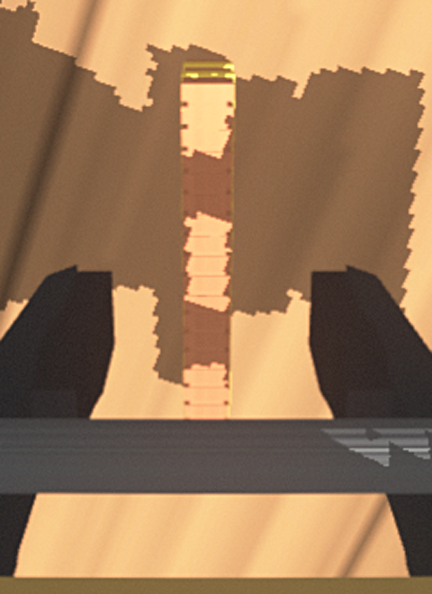

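View pics/scene6c.png

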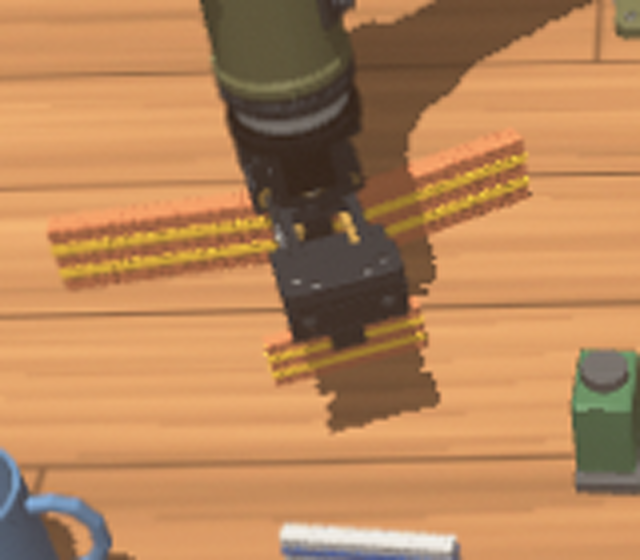

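```bash
python3 - <<'E'
from fit import *
np.set_printoptions(precision=1,suppress=True)
s=r.get_state();pr=prm("wrist");im=viewer.snapshot("wrist")
a=.348;Rz=np.array([[np.cos(a),-np.sin(a),0],[np.sin(a),np.cos(a),0],[0,0,1]])
def draw(im,pts,edges,col):
    for i,j in edges: cv2.line(im,tuple(int(v) for v in np.round(pts[i]*4)),tuple(int(v) for v in np.round(pts[j]*4)),col,1,cv2.LINE_AA,2)
E=[(i,j) for i in range(8) for j in range(i) if bin(i^j).count("1")==1]
big=im.copy()
draw(big,proj(STR[0]@Rz.T+[.4502,-.2626,0],pr),E,(255,0,255))
from scipy.spatial.transform import Rotation as Ro
R=Ro.from_quat(s["eef_rot"]).as_matrix(); h=.5*.088/2
for sg in(-1,1):
    b=np.array([[x,sg*(h+t),z] for x in(-.009,.009) for t in(0,.017) for z in(-.03,.014)]); draw(big,proj(b@R.T+s["tool_pos"],pr),E,(0,255,255))
cv2.imwrite("pics/w7c.png",cv2.resize(big[150:450,170:470],None,fx=2,fy=2)[:,:,::-1]); print(s["tool_pos"],s["clock"])
E
```

```text
[ 0.5 -0.3  0. ] 5.45
```

View pics/w7c.png

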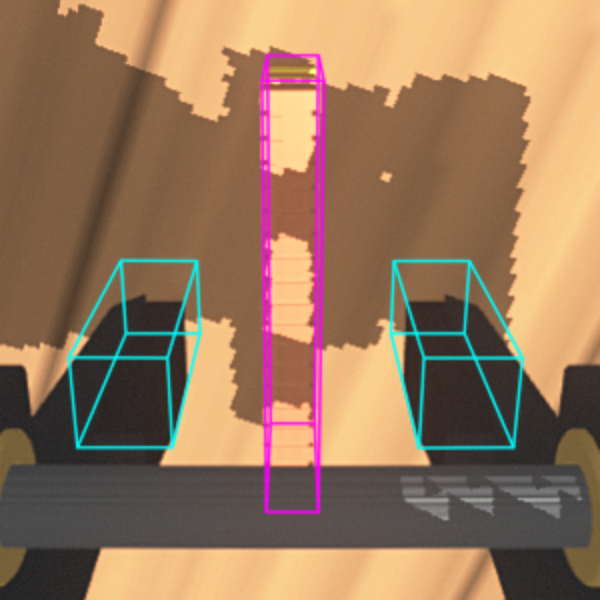

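```bash
python3 - <<'E'
from fit import *
np.set_printoptions(precision=1,suppress=True)
from scipy.spatial.transform import Rotation as Ro
s=r.get_state();pr=prm("wrist");R=Ro.from_quat(s["eef_rot"]).as_matrix()
h=s["opening"]*.044
for d in(.014,.009,.004,0,-.004,-.008): print(d,[proj([s["tool_pos"]+R@[x,sg*h,d]],pr)[0] for x in(.009,.004,0) for sg in(-1,1)])
E
```

```text
0.014 [array([267.7, 280. ]), array([366.7, 280.1]), array([268.1, 290.3]), array([366.3, 290.4]), array([268.4, 298.4]), array([365.9, 298.5])]
0.009 [array([266.4, 284.3]), array([368.1, 284.4]), array([266.8, 294.9]), array([367.6, 295. ]), array([267.1, 303.2]), array([367.3, 303.3])]
0.004 [array([265. , 288.9]), array([369.5, 289. ]), array([265.4, 299.7]), array([369. , 299.8]), array([265.8, 308.2]), array([368.6, 308.3])]
0 [array([263.8, 292.8]), array([370.7, 292.9]), array([264.3, 303.8]), array([370.2, 303.9]), array([264.6, 312.4]), array([369.8, 312.5])]
-0.004 [array([262.6, 296.8]), array([372. , 296.9]), array([263.1, 308. ]), array([371.4, 308.1]), array([263.4, 316.9]), array([371. , 316.9])]
-0.008 [array([261.3, 301.1]), array([373.3, 301.1]), array([261.8, 312.5]), array([372.7, 312.6]), array([262.2, 321.5]), array([372.3, 321.6])]
```

The overlay fits the strip well, but the fingertips appear about 6 mm *behind* the TCP, roughly 20 mm short of the stated 14 mm ahead. That explains the empty grasp. I'll go lower and check again.

```bash
python3 -m inch '[[0.5,[0,0,1],0],[0.5,[0,0,1.9],0],[0.5,[0,0,1.9],0],[1,[0,0,1.9],0],[1,[0,0,1.9],0],[1,[0,0,1.9],0],[1,[0,0,1.9],0],[1,[0,0,1.9],0],[1,[0,0,1.9],0],[1,[0,0,1.9],0],[1,[0,0,1.9],0]]' 40; python3 -c "
from h import *
im=viewer.snapshot('wrist'); cv2.imwrite('pics/w8.png',im[:,:,::-1])
s=r.get_state();print(s['tool_pos'],s['contact_force'],s['opening']*88)"
```

```text
clock: 6.6
tool_pos: [0.4505, -0.2635, 0.0175]
eef_rot: [0.574, 0.819, -0.0, 0.0]
contact_force: [0.2, 0.3, 1.7]
opening: 0.136
[ 0.45051912 -0.26352049  0.01745081] [-0.29627646  0.01263869  1.36292316] 11.514233102907818
```

View pics/w8.png

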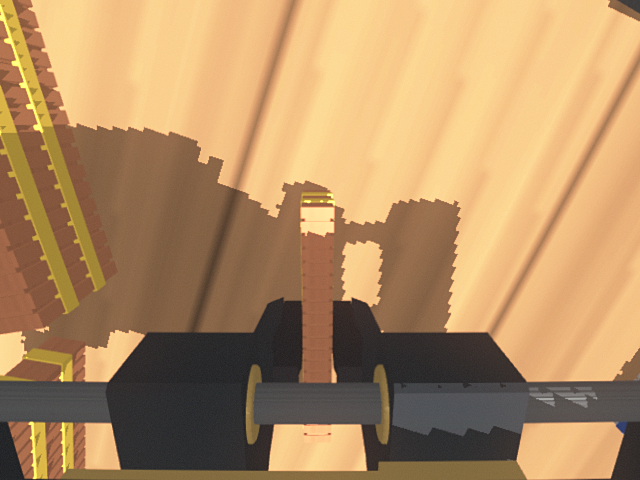

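```bash
python3 - <<'E'
from fit import *
np.set_printoptions(precision=4,suppress=True)
from scipy.spatial.transform import Rotation as Ro
s=r.get_state();pr=prm("wrist");R=Ro.from_quat(s["eef_rot"]).as_matrix();p=s["tool_pos"]
for uv in([302,205],[334,205],[303.5,435.5],[330,435.5]): 
    q=back(uv,.036,pr)[0]; print(uv,R.T@(q-p)*1000)
x=R[:,0];a=np.arctan2(x[1],x[0]);ma=np.pi/2-.081
c=np.array([.5455,.023])+.0*0; my=np.array([np.sin(.081),np.cos(.081)])
tgt=c+my*(-.007); d=np.array([*(tgt-p[:2]),0]); print("tool ang",a,"shift cm",R.T@d*100,"yaw deg",-np.degrees(ma-a))
E
```

```text
[302, 205] [ 49.6807  -5.2751 -18.5635]
[334, 205] [ 49.6923   5.5959 -18.5628]
[303.5, 435.5] [-47.0428  -5.6521 -18.5363]
[330, 435.5] [-47.0388   5.3121 -18.5356]
tool ang 1.91939238535814 shift cm [23.048  18.4222 -0.0053] yaw deg 24.614041051128797
```

```bash
python3 -m inch '[[1,[0,0,-2],0],[1,[0,0,-5],0],[1,[0,0,-8],0],[1,[2,1.6,-10],2.5],[1,[5,4,-10],6],[1,[8.5,6.8,-10],10],[1,[12,9.6,-10],14],[1,[15.5,12.4,-10],18],[1,[19,15.2,-10],21.5],[1,[21.5,17.2,-10],23.5],[1,[23,18.4,-10],24.6],[1,[23,18.4,-10],24.6],[1,[23,18.4,-10],24.6]]' 45
python3 - <<'E'
from h import *
np.set_printoptions(precision=4,suppress=True)
pr=prm("wrist");s=r.get_state(); im=viewer.snapshot("wrist"); cv2.imwrite("pics/w9.png",im[:,:,::-1]); np.save("pics/w9T.npy",pr[2])
print(s["tool_pos"],s["contact_force"],s["opening"]*88)
im=viewer.snapshot("top"); cv2.imwrite("pics/t9.png",cv2.resize(im[180:280,220:400],None,fx=4.4,fy=4.4,interpolation=cv2.INTER_CUBIC)[:,:,::-1])
E
```

```text
clock: 7.95
tool_pos: [0.5441, 0.0149, 0.1169]
eef_rot: [0.735, 0.678, -0.001, -0.0]
contact_force: [0.1, -1.1, -1.0]
opening: 0.132
[0.5441 0.0149 0.1169] [ 0.0628 -1.0909 -0.9818] 11.612382950097857
```

View pics/w9.png

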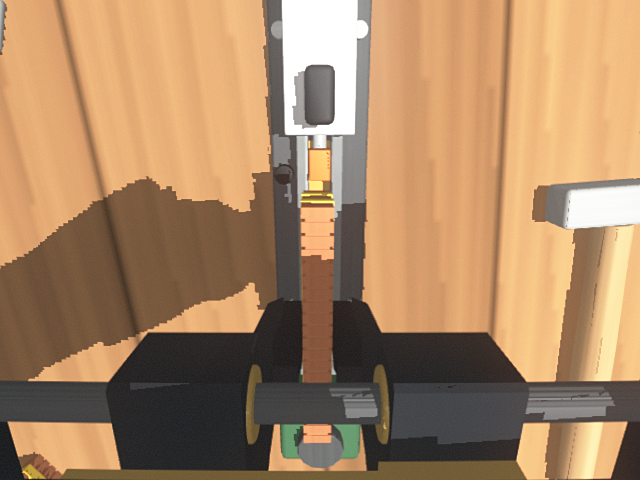

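View pics/t9.png

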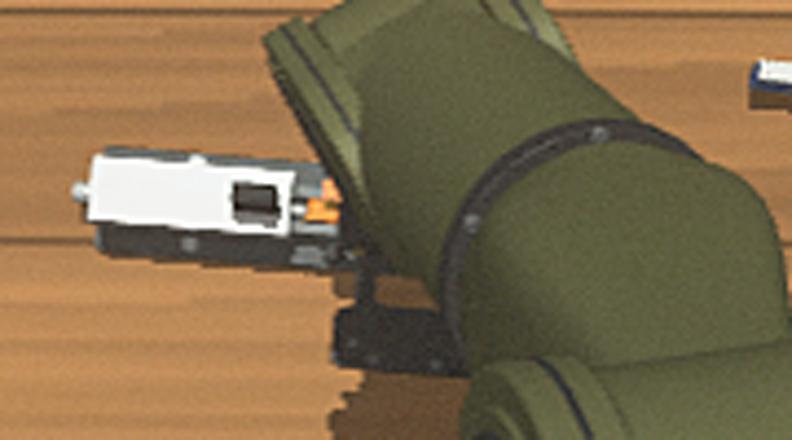

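```bash
python3 - <<'E'
from h import *
np.set_printoptions(precision=1,suppress=True)
im=cv2.imread("pics/w9.png"); cv2.imwrite("pics/w9c.png",cv2.resize(im[120:310,255:385],None,fx=4.6,fy=3.15*1,interpolation=cv2.INTER_CUBIC) if 0 else cv2.resize(im[125:215,255:385],None,fx=6,fy=6,interpolation=cv2.INTER_CUBIC))
from scipy.spatial.transform import Rotation as Ro
s=r.get_state();pr=prm("wrist");R=Ro.from_quat(s["eef_rot"]).as_matrix();p=s["tool_pos"]
def T(nm,uvs,z): 
    q=back(uvs,z,pr); print(nm,((q-p)@R*1000)[:,:2].tolist() if 0 else ((q-p)@R*1000)[:,:2])
T("rail lead corners z55",[[284,133],[355,133]],.055)
T("rail far corners z55",[[284,5],[354,5]],.055)
T("plate L z12",[[267.5,20],[272,150],[277,290]],.012)
T("plate R z12",[[371,20],[368,150],[365,290]],.012)
T("strip top",[[302,205],[335,205],[304,437],[330,437]],p[2]+.0185)
T("knob",[[306,80],[335,80],[306,124],[335,124]],.079)
E
```

```text
rail lead corners z55 [[ 71.  -17.1]
 [ 71.1  19.5]]
rail far corners z55 [[129.9 -15.8]
 [129.9  17.4]]
plate L z12 [[132.8 -28.6]
 [ 59.5 -28.2]
 [-35.6 -27.8]]
plate R z12 [[132.8  31. ]
 [ 59.6  31.9]
 [-35.5  33.5]]
strip top [[ 49.6  -5.2]
 [ 49.6   6. ]
 [-47.9  -5.4]
 [-47.9   5.4]]
knob [[94.3 -5. ]
 [94.4  7.8]
 [75.6 -5.1]
 [75.6  8.1]]
```

View pics/w9c.png

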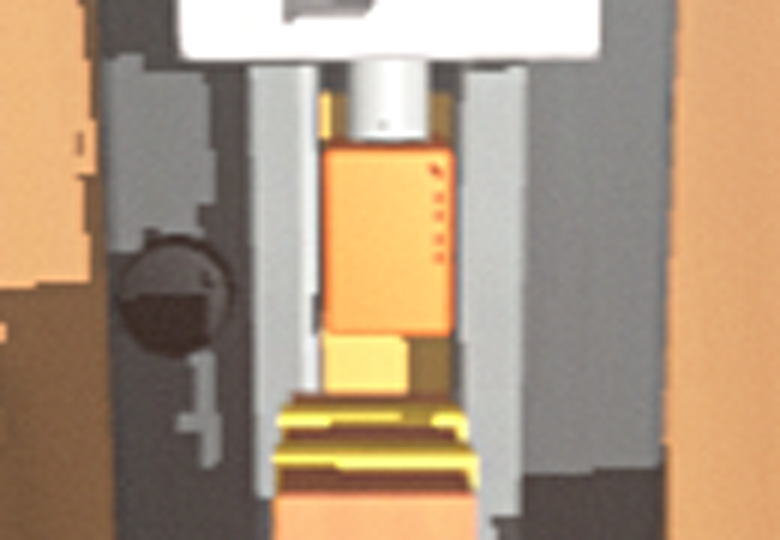

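```bash
python3 - <<'E'
from h import *
np.set_printoptions(precision=1,suppress=True)
from scipy.spatial.transform import Rotation as Ro
s=r.get_state();pr=prm("wrist");R=Ro.from_quat(s["eef_rot"]).as_matrix();p=s["tool_pos"]
def T(nm,uvs,z): print(nm,((back(uvs,z,pr)-p)@R*1000)[:,:2])
c=lambda u,v:[255+u/6-.4,125+v/6-.4]
T("wall inner z32",[c(318,150),c(459,150),c(318,300),c(460,300)],.0315)
T("wall outer",[c(249,150),c(527,150)],.0313)
T("follower z34",[c(322,180),c(455,180),c(322,332),c(455,332)],.034)
T("strip top front",[c(274,492),c(475,492)],p[2]+.0185)
T("strip bottom front",[c(281,398),c(461,398)],p[2]-.0175)
E
```

```text
wall inner z32 [[61.1 -5.5]
 [61.1  8.1]
 [46.7 -5.6]
 [46.7  8.4]]
wall outer [[ 61.1 -12.1]
 [ 61.1  14.7]]
follower z34 [[58.4 -5. ]
 [58.5  7.7]
 [43.9 -5.1]
 [43.9  7.8]]
strip top front [[49.1 -5.8]
 [49.1  5.6]]
strip bottom front [[48.4 -6.7]
 [48.4  6.1]]
```

```bash
python3 -m inch '[[1,[-0.3,0.1,1.5],-0.5],[1,[-0.9,0.18,3.5],-0.5],[1,[-0.9,0.18,5.3],-0.5],[1,[-0.9,0.18,5.8],-0.5],[1,[-0.9,0.18,5.8],-0.5],[1,[-0.9,0.18,5.8],-0.5]]' 45
python3 - <<'E'
from h import *
np.set_printoptions(precision=4,suppress=True)
pr=prm("wrist");s=r.get_state(); im=viewer.snapshot("wrist"); cv2.imwrite("pics/w10.png",im[:,:,::-1])
cv2.imwrite("pics/w10c.png",cv2.resize(im[0:310,240:400],None,fx=1.9*2,fy=1.9,interpolation=cv2.INTER_CUBIC)[:,:,::-1] if 0 else cv2.resize(im[60:260,220:420],None,fx=3,fy=3,interpolation=cv2.INTER_CUBIC)[:,:,::-1])
print(s["tool_pos"],s["contact_force"],s["opening"]*88,s["clock"])
im=viewer.snapshot("scene"); cv2.imwrite("pics/s10.png",cv2.resize(im[200:280,260:420],None,fx=5,fy=5,interpolation=cv2.INTER_CUBIC)[:,:,::-1])
for _ in range(3): viewer.snapshot("scene"); print(r.get_state()["contact_force"])
E
```

```text
clock: 8.65
tool_pos: [0.5462, 0.0061, 0.0599]
eef_rot: [0.732, 0.681, 0.0, 0.0]
contact_force: [-0.1, 0.3, -1.4]
opening: 0.128
[0.5462 0.0061 0.0599] [-0.0737  0.2725 -1.3706] 11.282158023883497 8.65
[ 0.8041  0.776  -1.734 ]
[ 0.1994 -0.43   -2.2256]
[ 0.4673 -0.1579 -1.8441]
```

View pics/w10c.png

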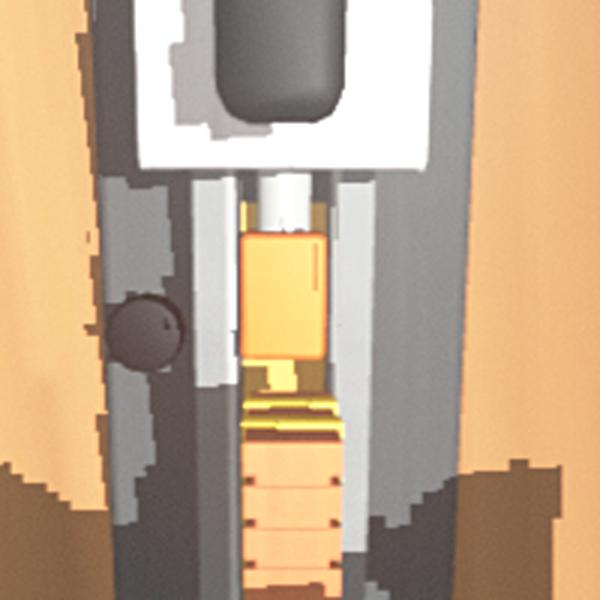

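View pics/s10.png

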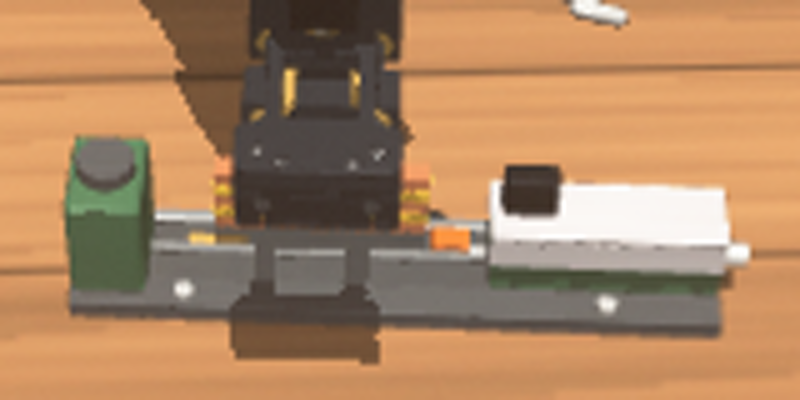

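```bash
python3 - <<'E'
from h import *
np.set_printoptions(precision=1,suppress=True)
from scipy.spatial.transform import Rotation as Ro
s=r.get_state();pr=prm("wrist");R=Ro.from_quat(s["eef_rot"]).as_matrix();p=s["tool_pos"];print(p*1000)
def T(nm,uvs,z): print(nm,((back(uvs,z,pr)-p)@R*1000)[:,:2])
c=lambda u,v:[220+u/3-.33,60+v/3-.33]
T("wall inner",[c(238,180),c(332,180),c(240,380),c(332,380)],.0315)
T("wall outer",[c(192,180),c(375,180),c(196,380),c(373,380)],.0313)
T("follower z34",[c(240,250),c(328,250),c(240,357),c(327,357)],.034)
T("strip top front",[c(242,440),c(343,440)],p[2]+.0185)
T("strip bottom front",[c(246,400),c(337,400)],p[2]-.0175)
T("plate",[c(95,150),c(472,150),c(112,550),c(457,550)],.012)
T("rail",[c(142,167),c(428,167)],.055)
E
```

```text
[546.3   6.5  60. ]
wall inner [[77.5 -7.9]
 [77.5  5.6]
 [48.6 -7.9]
 [48.6  5.9]]
wall outer [[ 77.5 -14.5]
 [ 77.5  11.8]
 [ 48.6 -14.6]
 [ 48.6  12.1]]
follower z34 [[67.8 -7.6]
 [67.8  5.1]
 [52.4 -7.8]
 [52.4  5.1]]
strip top front [[49.1 -5.8]
 [49.1  5.6]]
strip bottom front [[47.5 -6.6]
 [47.5  6.3]]
plate [[ 82.1 -31.3]
 [ 82.1  28.4]
 [ 15.9 -31.4]
 [ 16.   28.7]]
rail [[ 78.9 -18.9]
 [ 79.   16.8]]
```

```bash
python3 -m inch '[[1,[0,-0.11,0.4],0],[1,[0,-0.11,0.8],0],[1,[0,-0.11,0.8],0],[1,[0,-0.11,0.8],0]]' 45
python3 - <<'E'
from h import *
np.set_printoptions(precision=4,suppress=True)
s=r.get_state(); print(s["tool_pos"],s["contact_force"]); im=viewer.snapshot("wrist")
cv2.imwrite("pics/w11c.png",cv2.resize(im[60:260,220:420],None,fx=3,fy=3,interpolation=cv2.INTER_CUBIC)[:,:,::-1])
E
```

```text
clock: 9.3
tool_pos: [0.5446, 0.0066, 0.0511]
eef_rot: [0.732, 0.681, -0.0, -0.0]
contact_force: [-0.0, -0.1, -2.1]
opening: 0.129
[0.5446 0.0066 0.0511] [-0.0026 -0.0523 -2.0987]
```

View pics/w11c.png

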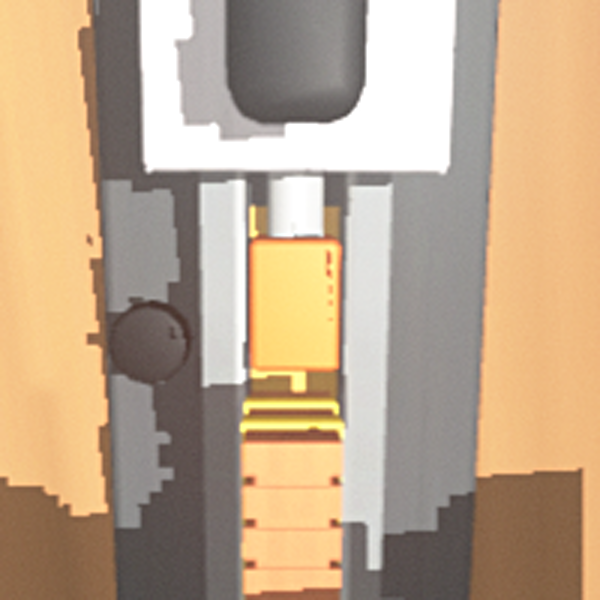

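The strip's lower front edge is centred at about column 292, the channel and follower at about 296, so it is roughly 0.5 mm left. I'll correct that and lower it gently into the walls.

```bash
python3 -m inch '[[1,[0,0.05,0.2],0],[1,[0,0.05,0.4],0],[1,[0,0.05,0.6],0],[1,[0,0.05,0.6],0]]' 45
python3 -m inch '[[1,[0,0,0.1],0],[1,[0,0,0.2],0],[1,[0,0,0.2],0]]' 45
python3 - <<'E'
from h import *
np.set_printoptions(precision=4,suppress=True)
s=r.get_state(); print(s["tool_pos"],s["contact_force"],s["moment"]); im=viewer.snapshot("wrist")
cv2.imwrite("pics/w12c.png",cv2.resize(im[60:260,220:420],None,fx=3,fy=3,interpolation=cv2.INTER_CUBIC)[:,:,::-1])
for _ in range(3): viewer.snapshot("scene"); s=r.get_state();print(s["tool_pos"],s["contact_force"])
E
```

```text
clock: 9.75
tool_pos: [0.5451, 0.0065, 0.045]
eef_rot: [0.732, 0.681, -0.0, -0.0]
contact_force: [0.1, 0.1, -2.6]
opening: 0.131
clock: 10.05
tool_pos: [0.5453, 0.0065, 0.0432]
eef_rot: [0.732, 0.681, -0.0, -0.0]
contact_force: [-0.9, -0.6, -2.1]
opening: 0.136
[0.5453 0.0065 0.0432] [-0.9361 -0.6266 -2.0684] [-0.0427 -0.09   -0.018 ]
[0.5453 0.0065 0.0433] [-0.2908  0.7792 -2.1902]
[0.5454 0.0066 0.0434] [-0.3654 -0.3612 -2.0986]
[0.5453 0.0065 0.0433] [ 0.0266 -0.8004 -1.8585]
```

View pics/w12c.png

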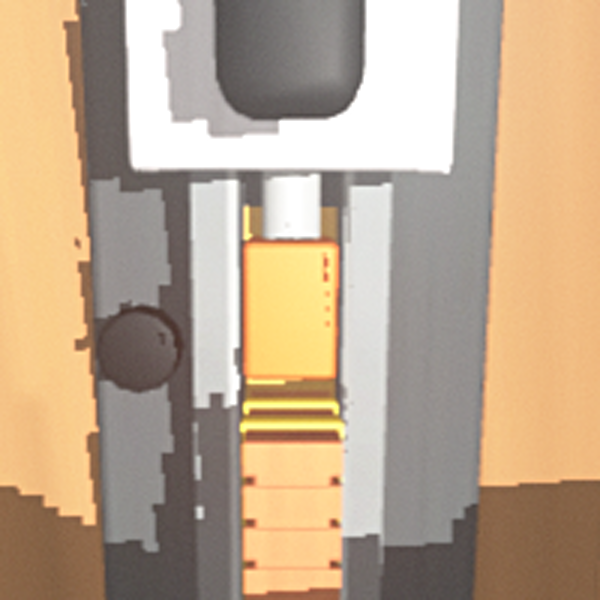

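```bash
for i in 1; do python3 -m inch '[[1,[0.1,0,0],0],[1,[0.2,0,0],0],[1,[0.2,0,0],0],[1,[0.2,0,0],0]]' 45|egrep 'pos|force'; done
python3 -m inch '[[1,[0.1,0,0],0],[1,[0.1,0,0],0],[1,[0.1,0,0],0]]'|egrep 'pos|force'
python3 -m inch '[[1,[0.1,0,0],0],[1,[0.1,0,0],0],[1,[0.1,0,0],0]]'|egrep 'pos|force'
python3 -m inch '[[1,[0.1,0,0],0],[1,[0.1,0,0],0],[1,[0.1,0,0],0]]'|egrep 'pos|force'
python3 -m inch '[[1,[0.1,0,0],0],[1,[0.1,0,0],0],[1,[0.1,0,0],0]]'|egrep 'pos|force'
```

```text
tool_pos: [0.5455, 0.0086, 0.0433]
contact_force: [0.8, 0.4, -3.1]
tool_pos: [0.5454, 0.0088, 0.0434]
contact_force: [-0.7, -2.5, -1.6]
tool_pos: [0.5456, 0.0103, 0.0433]
contact_force: [-1.0, -1.4, -0.5]
tool_pos: [0.5457, 0.0115, 0.0433]
contact_force: [0.1, -2.2, -1.5]
tool_pos: [0.5457, 0.0124, 0.0433]
contact_force: [0.1, -2.9, -1.6]
```

```bash
python3 -m inch '[[1,[0.2,0,0],0],[1,[0.4,0,0],0],[1,[0.6,0,0],0],[1,[0.8,0,0],0],[1,[0.8,0,0],0],[1,[0.8,0,0],0]]' 45|egrep 'pos|force'
python3 -m inch '[[1,[0.12,0,0],0],[1,[0.12,0,0],0],[1,[0.12,0,0],0]]'|egrep 'pos|force'
python3 - <<'E'
from h import *
np.set_printoptions(precision=4,suppress=True)
im=viewer.snapshot("wrist")
cv2.imwrite("pics/w13.png",im[:,:,::-1])
for _ in range(4): viewer.snapshot("scene"); s=r.get_state();print(s["tool_pos"],s["contact_force"],s["moment"],s["eef_rot"])
im=viewer.snapshot("scene"); cv2.imwrite("pics/s13.png",cv2.resize(im[200:280,260:420],None,fx=5,fy=5,interpolation=cv2.INTER_CUBIC)[:,:,::-1])
E
```

```text
tool_pos: [0.5463, 0.0202, 0.0433]
contact_force: [-0.1, -4.5, -0.7]
tool_pos: [0.5464, 0.0215, 0.0433]
contact_force: [0.0, -4.9, 0.2]
[0.5464 0.0215 0.0433] [-0.2828 -4.7953 -0.2113] [-1.0572 -0.0648 -0.1043] [ 0.7322  0.6811 -0.0001  0.0001]
[0.5464 0.0216 0.0433] [ 0.0145 -4.2229 -0.6713] [-0.9845 -0.0777  0.0022] [ 0.7321  0.6812 -0.0001  0.0001]
[0.5464 0.0216 0.0433] [-0.1946 -4.5899  0.2334] [-1.0431 -0.0509  0.0182] [ 0.7321  0.6811 -0.      0.0001]
[0.5464 0.0216 0.0433] [ 0.6381 -4.5417 -0.6814] [-1.003  -0.0874  0.0362] [ 0.7321  0.6812 -0.      0.    ]
```

View pics/w13.png

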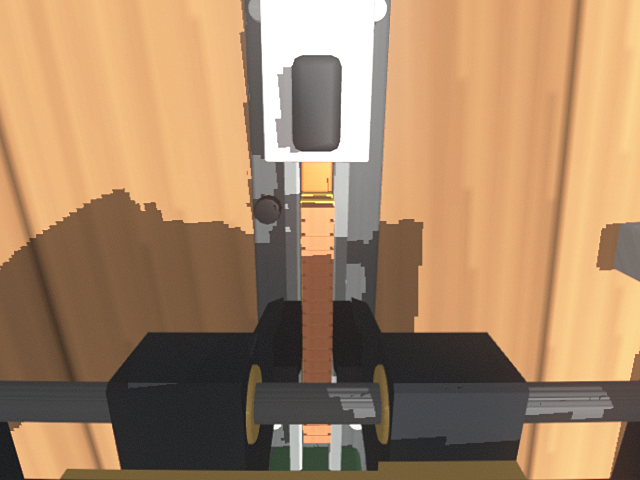

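View pics/s13.png

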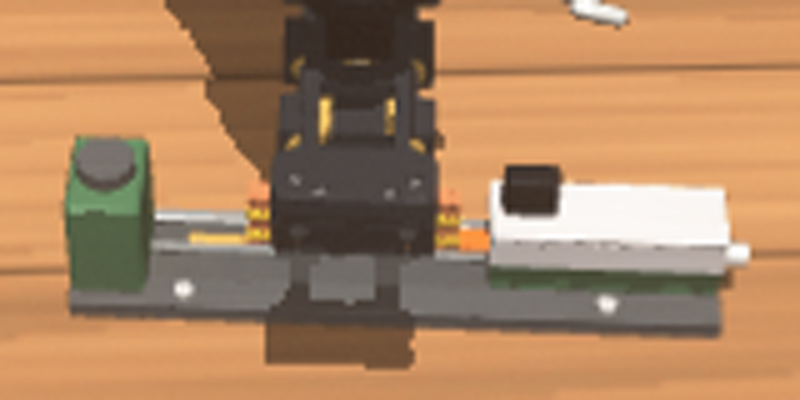

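```bash
python3 -m inch '[[1,[0.03,0,0.1],0],[1,[0.03,0,0.2],0],[1,[0.03,0,0.3],0],[1,[0.03,0,0.3],0]]' 45|egrep 'pos|force'
python3 -m inch '[[1,[0,0,0.05],0],[1,[0,0,0.1],0],[1,[0,0,0.1],0]]'|egrep 'pos|force'
python3 -m inch '[[1,[0,0,0.05],0],[1,[0,0,0.1],0],[1,[0,0,0.1],0]]'|egrep 'pos|force'
```

```text
tool_pos: [0.5464, 0.022, 0.0402]
contact_force: [-0.3, -5.2, 0.3]
tool_pos: [0.5464, 0.022, 0.0393]
contact_force: [-0.5, -4.5, 0.1]
tool_pos: [0.5464, 0.022, 0.0382]
contact_force: [-0.9, -3.8, 0.8]
```

```bash
python3 -m inch '[[1,[0,0,0.05],0],[1,[0,0,0.1],0],[1,[0,0,0.1],0]]' 45|egrep 'pos|force'
python3 -m inch '[[1,[0,0,0.05],0],[1,[0,0,0.1],0],[1,[0,0,0.1],0]]'|egrep 'pos|force'
python3 -c "
from h import *
for _ in range(3): viewer.snapshot('scene'); s=r.get_state();print(s['tool_pos'],s['contact_force'],s['moment'])"
```

```text
tool_pos: [0.5464, 0.022, 0.0372]
contact_force: [-0.0, -3.9, 0.1]
tool_pos: [0.5464, 0.022, 0.0362]
contact_force: [-1.1, -4.6, -0.3]
[0.54644477 0.02196448 0.03624852] [-0.03689618 -4.05840409  0.52387054] [-0.96283202 -0.00142845 -0.00890125]
[0.54641045 0.02197721 0.03626987] [-0.22747199 -4.10349352  0.35493368] [-1.0920054   0.03140067 -0.02619575]
[0.54644688 0.02199471 0.03630457] [-0.42675294 -4.22486509  0.27482775] [-0.93411771 -0.02760798 -0.07242811]
```

```bash
python3 -m inch '[[1,[0,0,0.1],0],[1,[0,0,0.2],0],[1,[0,0,0.3],0],[1,[0,0,0.4],0],[1,[0,0,0.4],0]]' 45|egrep 'pos|force'
python3 -m inch '[[1,[0,0,0.05],0],[1,[0,0,0.1],0],[1,[0,0,0.1],0]]'|egrep 'pos|force'
python3 -m inch '[[1,[0,0,0.05],0],[1,[0,0,0.1],0],[1,[0,0,0.1],0]]'|egrep 'pos|force'
```

```text
tool_pos: [0.5464, 0.022, 0.0322]
contact_force: [-0.0, -4.7, -0.1]
tool_pos: [0.5464, 0.022, 0.0313]
contact_force: [0.8, -5.4, 1.0]
tool_pos: [0.5464, 0.022, 0.0302]
contact_force: [0.0, -4.5, 0.3]
```

```bash
python3 -m inch '[[1,[0,0,0.05],0],[1,[0,0,0.05],0],[1,[0,0,0.05],0]]' 45|egrep 'pos|force'
python3 -m inch '[[1,[0,0,0.05],0],[1,[0,0,0.05],0],[1,[0,0,0.05],0]]'|egrep 'pos|force'
python3 - <<'E'
from h import *
np.set_printoptions(precision=4,suppress=True)
im=viewer.snapshot("wrist")
cv2.imwrite("pics/w14.png",im[:,:,::-1])
for _ in range(2): viewer.snapshot("scene"); s=r.get_state();print(s["tool_pos"],s["contact_force"])
im=viewer.snapshot("scene"); cv2.imwrite("pics/s14.png",cv2.resize(im[200:280,260:420],None,fx=5,fy=5,interpolation=cv2.INTER_CUBIC)[:,:,::-1])
E
```

```text
tool_pos: [0.5465, 0.0219, 0.0298]
contact_force: [-0.3, -4.3, 0.4]
tool_pos: [0.5465, 0.022, 0.0295]
contact_force: [-0.9, -4.8, 2.6]
[0.5464 0.022  0.0295] [-1.2477 -4.2404  4.1714]
[0.5465 0.022  0.0295] [-0.5888 -4.6596  4.275 ]
```

View pics/s14.png

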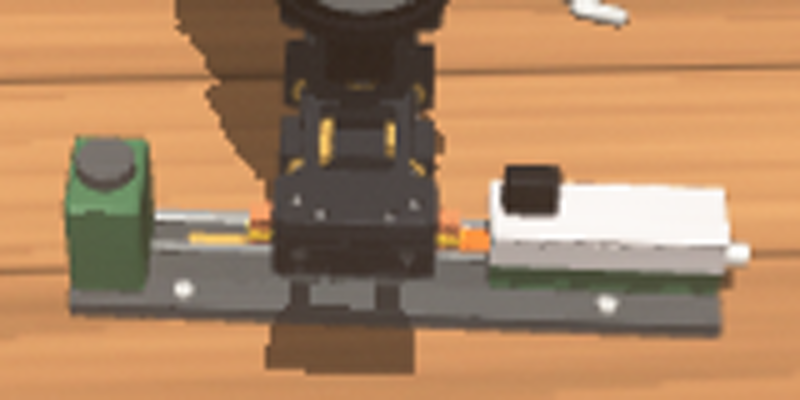

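View pics/w14.png

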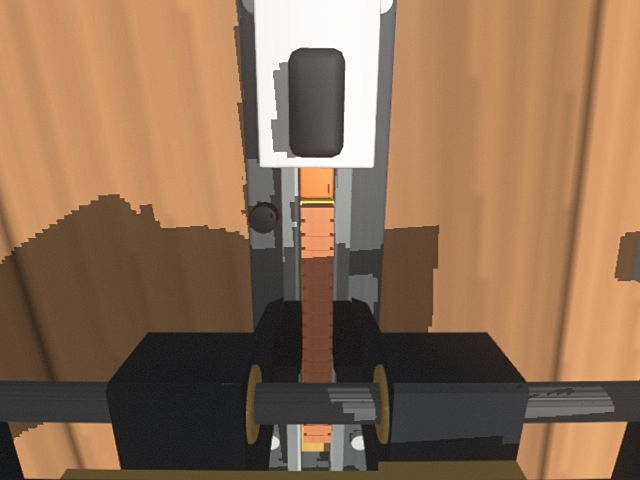

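Floor felt at TCP z = 29.5 mm (about +4 N), exactly where a seated strip should be. I'll ease it forward onto the nose before letting go.

```bash
python3 -m inch '[[1,[0,0,-0.03],0],[1,[-0.04,0,-0.03],0],[1,[-0.04,0,-0.03],0]]' 45|egrep 'pos|force'
python3 -m inch '[[1,[-0.03,0,0],0],[1,[-0.03,0,0],0],[1,[-0.03,0,0],0]]'|egrep 'pos|force'
python3 -m inch '[[1,[-0.03,0,0],0],[1,[-0.03,0,0],0],[1,[-0.03,0,0],0]]'|egrep 'pos|force'
python3 -m inch '[[1,[-0.03,0,0],0],[1,[-0.03,0,0],0],[1,[-0.03,0,0],0]]'|egrep 'pos|force'
```

```text
tool_pos: [0.5465, 0.0219, 0.0295]
contact_force: [-0.0, -4.5, 0.6]
tool_pos: [0.5463, 0.0211, 0.0295]
contact_force: [-0.2, -3.9, 0.2]
tool_pos: [0.5463, 0.0207, 0.0296]
contact_force: [-0.3, -4.0, -0.3]
tool_pos: [0.5463, 0.0207, 0.0296]
contact_force: [0.1, -3.7, -2.1]
```

```bash
python3 -m inch '[[1,[-0.04,0,0],0],[1,[-0.04,0,0],0],[1,[-0.04,0,0],0]]'|egrep 'pos|force'
python3 -c "
from h import *
for _ in range(4): viewer.snapshot('scene'); s=r.get_state();print(s['tool_pos'],s['contact_force'])"
```

```text
tool_pos: [0.5463, 0.0207, 0.0296]
contact_force: [0.6, -2.4, -0.8]
[0.54630958 0.0207138  0.02957726] [-0.34168894 -2.66950604 -2.01524787]
[0.54635161 0.02072677 0.02957929] [-0.02063477 -2.14965327 -1.71709945]
[0.54631355 0.02074516 0.0295719 ] [-0.39482067 -2.95951051 -1.97083275]
[0.54629655 0.02068621 0.02958858] [-0.19580579 -2.8236791  -1.99773518]
```

```bash
python3 -m inch '[[0.8,[0,0,0],0],[0.6,[0,0,0],0],[0.6,[0,0,0],0],[0.6,[0,0,0],0],[0.6,[0,0,0],0],[0.6,[0,0,-1],0],[0.6,[0,0,-4],0],[0.6,[0,0,-8],0],[0.6,[0,0,-8],0],[0.6,[0,0,-8],0]]' 20
python3 - <<'E'
from h import *
np.set_printoptions(precision=4,suppress=True)
s=r.get_state();print(s["tool_pos"],s["contact_force"],s["opening"]);im=viewer.snapshot("wrist")
cv2.imwrite("pics/w15.png",im[:,:,::-1])
im=viewer.snapshot("scene"); cv2.imwrite("pics/s15.png",cv2.resize(im[200:280,260:420],None,fx=5,fy=5,interpolation=cv2.INTER_CUBIC)[:,:,::-1])
E
```

```text
clock: 19.4
tool_pos: [0.547, 0.0202, 0.111]
eef_rot: [0.732, 0.681, 0.001, 0.001]
contact_force: [-0.2, -0.3, -0.3]
opening: 0.399
[0.547  0.0202 0.111 ] [-0.2128 -0.2996 -0.2603] 0.3987415193937004
```

View pics/w15.png

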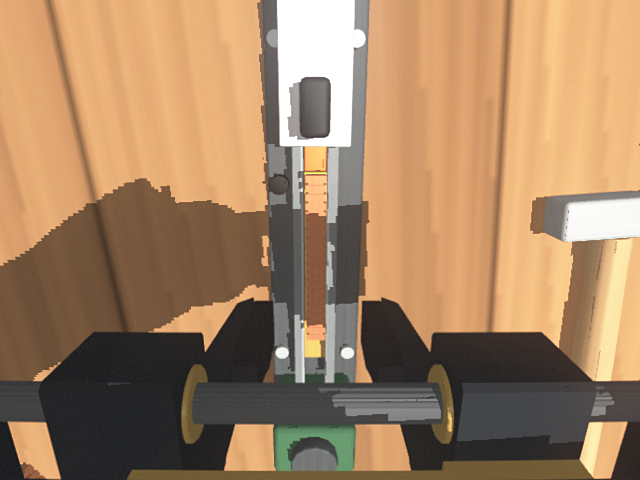

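View pics/s15.png

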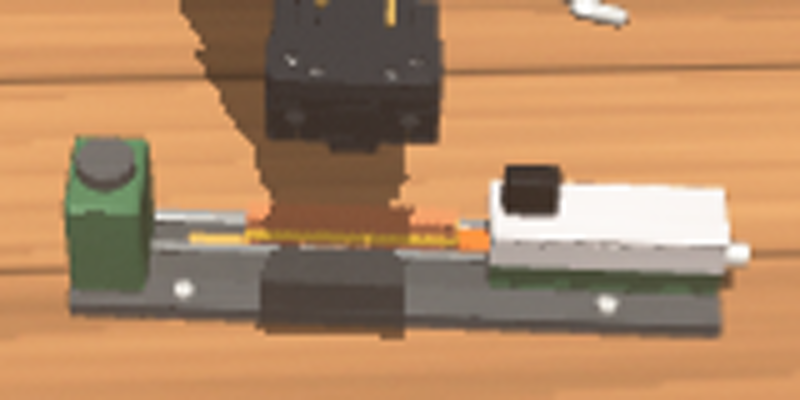

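The strip lies flat in the channel, yellow tape parallel to the wall, with its front on the brass nose (scene crop x≈247) and its rear on the orange follower (x≈458). Nothing touches it and the rail is still open.

```bash
python3 - <<'E'
from h import *
np.set_printoptions(precision=1,suppress=True)
from scipy.spatial.transform import Rotation as Ro
s=r.get_state();pr=prm("wrist");R=Ro.from_quat(s["eef_rot"]).as_matrix();p=s["tool_pos"];print(p*1000,s["clock"])
def T(nm,uvs,z): print(nm,((back(uvs,z,pr)-p)@R*1000)[:,:2])
T("strip top z48",[[305,174],[327,174],[307,338],[325,338]],.048)
T("wall inner",[[303,180],[329,180]],.0315)
T("rail lead",[[280,145.5],[351.5,145.5]],.055)
T("knob",[[301,80],[330,80],[302,133],[330,133]],.079)
T("plate",[[262,60],[368,60],[271,280],[362,280]],.012)
E
```

```text
[545.7  20.  109.3] 19.5
strip top z48 [[ 50.1  -6.4]
 [ 50.1   5.2]
 [-47.8  -6. ]
 [-47.8   4.9]]
wall inner [[44.6 -8. ]
 [44.6  6.8]]
rail lead [[ 65.2 -18.6]
 [ 65.2  17.2]]
knob [[93.7 -6.9]
 [93.7  5.4]
 [71.9 -6.7]
 [71.9  5.6]]
plate [[110.5 -31.6]
 [110.6  29.1]
 [-24.9 -30.8]
 [-24.8  30.2]]
```

```bash
python3 -m inch '[[1,[3.5,-0.05,0],0],[1,[7.5,-0.05,0],0],[1,[11.2,-0.05,0],0],[1,[11.2,-0.05,0],0],[1,[11.2,-0.05,1.5],0],[1,[11.2,-0.05,3.5],0],[1,[11.2,-0.05,4.8],0],[1,[11.2,-0.05,5.3],0],[1,[11.2,-0.05,5.3],0],[1,[11.2,-0.05,5.3],0]]' 20
python3 - <<'E'
from h import *
np.set_printoptions(precision=4,suppress=True)
s=r.get_state();print(s["tool_pos"],s["contact_force"],s["opening"]);im=viewer.snapshot("wrist")
cv2.imwrite("pics/w16.png",im[:,:,::-1])
im=viewer.snapshot("scene"); cv2.imwrite("pics/s16.png",cv2.resize(im[180:280,260:440],None,fx=4.4,fy=4.4,interpolation=cv2.INTER_CUBIC)[:,:,::-1])
E
```

```text
clock: 20.5
tool_pos: [0.5541, 0.132, 0.0568]
eef_rot: [0.732, 0.681, 0.0, 0.0]
contact_force: [0.5, -0.7, 1.3]
opening: 0.006
[0.5541 0.132  0.0568] [ 0.4563 -0.6878  1.2821] 0.005580825289515814
```

View pics/w16.png

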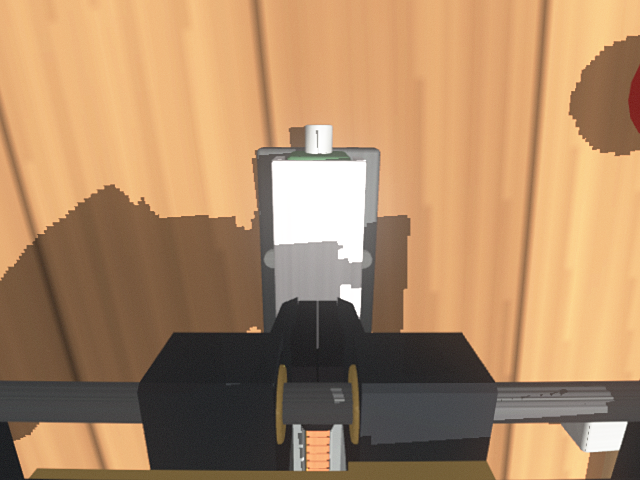

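View pics/s16.png

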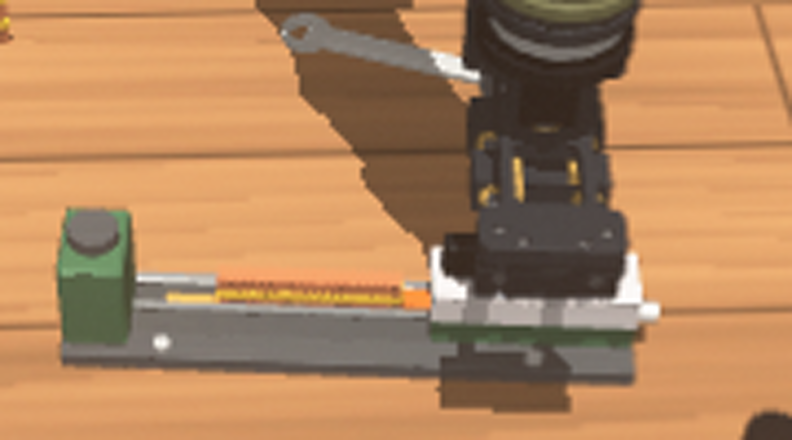

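```bash
python3 -m inch '[[1,[-0.5,0,0],0],[1,[-0.8,0,0],0],[1,[-1.2,0,0],0],[1,[-1.6,0,0],0],[1,[-2,0,0],0],[1,[-2,0,0],0]]' 20|egrep 'pos|force'
python3 -m inch '[[1,[-0.6,0,0],0],[1,[-1.4,0,0],0],[1,[-2.2,0,0],0],[1,[-3,0,0],0],[1,[-3.8,0,0],0],[1,[-4.6,0,0],0],[1,[-5,0,0],0],[1,[-5,0,0],0]]'|egrep 'pos|force'
python3 - <<'E'
from h import *
im=viewer.snapshot("scene"); cv2.imwrite("pics/s17.png",cv2.resize(im[180:280,260:440],None,fx=4.4,fy=4.4,interpolation=cv2.INTER_CUBIC)[:,:,::-1])
E
```

```text
tool_pos: [0.5527, 0.1113, 0.0568]
contact_force: [0.1, 1.6, 1.4]
tool_pos: [0.5483, 0.0601, 0.0564]
contact_force: [-0.5, 0.6, -0.1]
```

View pics/s17.png

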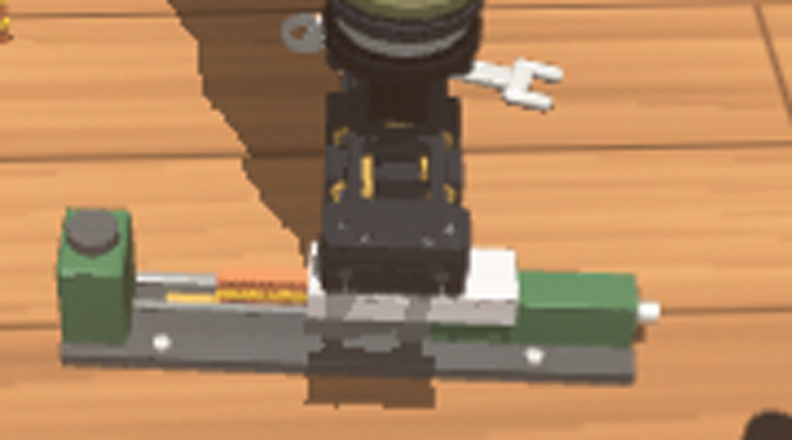

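```bash
python3 -m inch '[[1,[-0.8,0,0],0],[1,[-1.6,0,0],0],[1,[-2.4,0,0],0],[1,[-3.2,0,0],0],[1,[-4,0,0],0],[1,[-4.7,0,0],0],[1,[-5.2,0,0],0],[1,[-5.5,0,0],0],[1,[-5.5,0,0],0]]' 20|egrep 'pos|force'
python3 -m inch '[[1,[-0.3,0,0],0],[1,[-0.5,0,0],0],[1,[-0.5,0,0],0],[1,[-0.5,0,0],0]]'|egrep 'pos|force'
python3 -m inch '[[1,[-0.2,0,0],0],[1,[-0.2,0,0],0],[1,[-0.2,0,0],0]]'|egrep 'pos|force'
python3 -m inch '[[1,[-0.2,0,0],0],[1,[-0.2,0,0],0],[1,[-0.2,0,0],0]]'|egrep 'pos|force'
```

```text
tool_pos: [0.5449, 0.006, 0.0567]
contact_force: [0.1, 0.7, 0.3]
tool_pos: [0.5449, 0.0023, 0.0568]
contact_force: [-0.2, 2.3, 0.2]
tool_pos: [0.5448, 0.0004, 0.0568]
contact_force: [0.4, 2.2, 1.1]
tool_pos: [0.5447, 0.0001, 0.0568]
contact_force: [0.9, 5.9, 1.2]
```

```bash
python3 -m inch '[[1,[-0.15,0,0],0],[1,[-0.15,0,0],0],[1,[-0.15,0,0],0]]'|egrep 'pos|force'
python3 - <<'E'
from h import *
im=viewer.snapshot("scene"); cv2.imwrite("pics/s18.png",cv2.resize(im[180:280,260:440],None,fx=4.4,fy=4.4,interpolation=cv2.INTER_CUBIC)[:,:,::-1])
print(r.get_state()["contact_force"],r.get_state()["clock"])
E
```

```text
tool_pos: [0.5447, 0.0001, 0.0568]
contact_force: [-0.6, 7.5, 0.8]
[0.25069212 7.73821808 1.31903301] 24.3
```

View pics/s18.png

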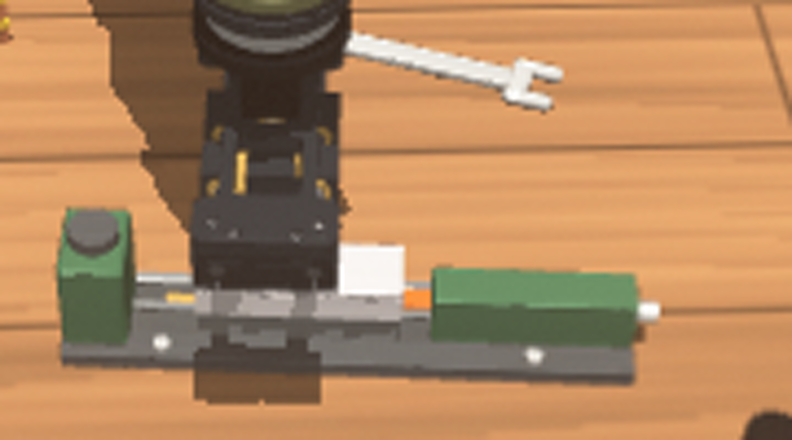

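```bash
python3 -m inch '[[1,[0.5,0,0],0],[1,[1,0,0],0],[1,[1,0,-2],0],[1,[1,0,-5],0],[1,[1,-2,-9],0],[1,[1,-7,-12],0],[1,[1,-11,-12],0],[1,[1,-15,-12],0],[1,[1,-15,-12],0],[1,[1,-15,-12],0]]' 20
python3 - <<'E'
from h import *
s=r.get_state();print(s["contact_force"],s["qd"].round(3) if hasattr(s["qd"],"round") else s["qd"])
im=viewer.snapshot("scene"); cv2.imwrite("pics/s19.png",im[:,:,::-1]); cv2.imwrite("pics/s19c.png",cv2.resize(im[190:280,260:440],None,fx=4.4,fy=4.4,interpolation=cv2.INTER_CUBIC)[:,:,::-1])
im=viewer.snapshot("top"); cv2.imwrite("pics/t19.png",im[:,:,::-1]);cv2.imwrite("pics/t19c.png",cv2.resize(im[190:270,220:400],None,fx=4.4,fy=4.4,interpolation=cv2.INTER_CUBIC)[:,:,::-1])
E
```

```text
clock: 25.3
tool_pos: [0.395, 0.017, 0.1769]
eef_rot: [0.732, 0.681, -0.0, 0.001]
contact_force: [1.5, 0.4, 0.9]
opening: 0.006
[1.50599637 0.37078692 0.87266653] [ 0.008  0.024 -0.006 -0.067  0.    -0.003  0.   ]
```

View pics/s19c.png

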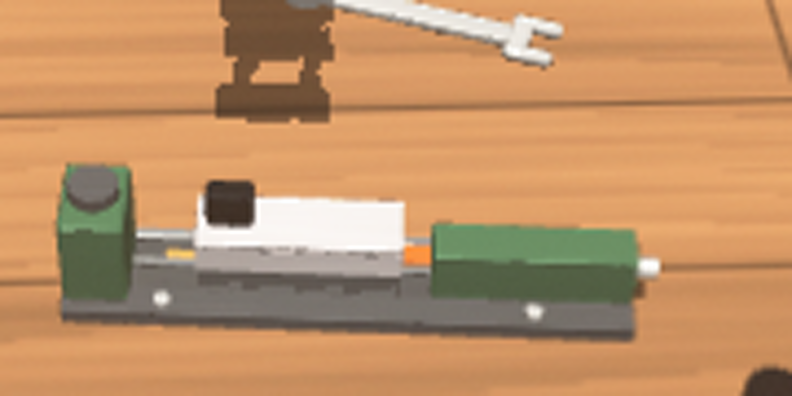

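View pics/t19c.png

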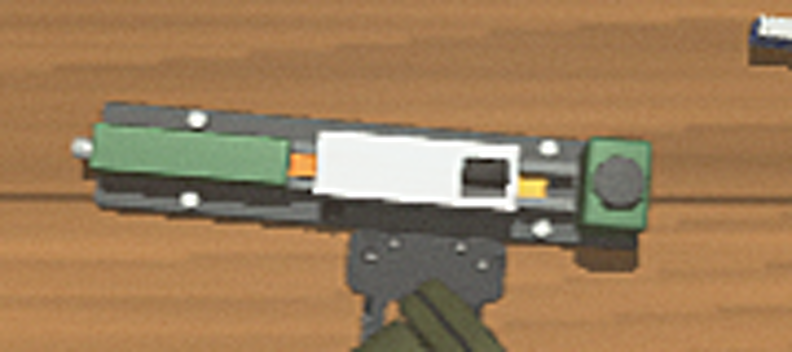

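View pics/s19.png

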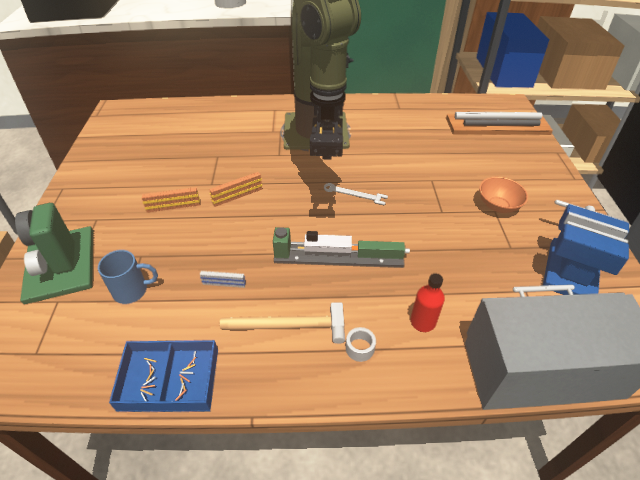

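```bash
python3 -m inch '[[1,[0,0,0],0],[1,[0,0,0],0],[1,[0,0,0],0]]'; python3 -c "
from plant import r
print(r.finish_job())"
```

```text
clock: 25.7
tool_pos: [0.3958, 0.0176, 0.1764]
eef_rot: [0.732, 0.681, 0.0, 0.0]
contact_force: [-0.2, 0.3, 0.2]
opening: 0.002
the job is handed in; nothing more can be done
None
```

The copper strip is loaded in the magazine and the cover rail is fully home over it. I handed the job in at 25.7 s of the 51 s limit; the hand-in gives no verdict.

- **Grasp:** The first grasp closed on nothing. The wrist picture showed the fingertips about 20 mm shorter than the stated 14 mm ahead of the TCP, so I re-gripped about 19 mm lower and the jaws stopped at 12 mm on the strip.
- **Loading:** I felt the follower at about 2 N and pushed it back about 13 mm, reading about 4.6 N. I then lowered the strip past the nose without resistance and felt the floor exactly where a seated strip should be. Finally I eased it about 1 mm forward onto the nose and let go. The forces I read stayed under about 6 N.
- **Rail:** Pushed by its knob with the fingers shut, it stopped hard at 6–8 N without moving further. Its end gaps in the last picture (about 15 and 35 mm, expected 16 and 36) agree with fully home.
- **Final checks:** The strip looked flat between nose and follower before the rail covered it; afterwards it cannot be seen directly. The spare strip, oil bottle, mug and bowl look unmoved in the last scene picture, though I did not measure them. The arm is clear and reads about 0 N.
- **Disagreements:** Lateral offsets measured with the wrist camera from a height were about 1 mm off; I corrected them closer in. The strip's length came out between 97 and 102 mm, depending on the picture.

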